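# Press a dowel flush with bench locking pliers

### The arm

A 6-joint arm with a two-finger parallel gripper is mounted at the origin on the work surface. World frame = base frame: x ahead of the robot, y to its left, z up, the work surface at z = 0. Lengths are in m, angles in rad, forces in N, time in s.
With the tool pointing down it reaches from about 0.35 to 0.875 m from the base axis. Payload 4.2 kg.
Tool frame: the origin (TCP) lies between the finger pads; the fingertips stand 14 mm ahead of it and the grasp point (between the pads) lies 5 mm behind it (tips_ahead is the distance from the TCP to the fingertips, in m); y points along the fingers, z is the direction in which the jaws open and shut, and the axes are right-handed (so a half turn about y gives the same grasp; the last joint's range is limited). The gripper opens to 87 mm and grips with 3 to 60 N. Pads are 19 mm wide; open, the fingers measure 117 mm over their backs; the gripper's body (75 mm by 190 mm) begins 51 mm behind the grasp point.
Start: joints at [1.409, 0.385, 0.008, 0, -1.194, -0.259], TCP at [0.255, 0.57, 0.237] pointing down, gripper open.
Joint ranges: [-3.14, 3.14], [-1.21, 2.06], [-1.07, 1.41], [-3.16, 2.05], [-2.99, -0.16], [-3.1, 3.1]. Speed limits (rad/s): [2.79, 2.79, 3.14, 3.14, 3.14, 3.14].

### API

Orientations are given as a unit quaternion [x, y, z, w].
In Python, from plant import state, camera, close_job, tips_ahead gives the robot as it stands.
- The arm moves only by the tool send_rows, never from a script. Its argument "deltas" is a list of rows, each an object with "translation": the shift along the tool's x, y, z in mm, a list of three; "spin": the turn about the tool's y in degrees; "fingers": the closure, from 0 (fully open) to 1 (shut). In form: [{"translation": [tx, ty, tz], "spin": spin, "fingers": fingers}, ...]. A call has 1 to 8 rows; each row shifts and turns the commanded pose from where the row before left it, along the tool's axes as they then stand; what a row does not reach is not made up. A row lasts 1/10 s, in which the tool goes at most 50 mm and 8.59 degrees, less where a joint would pass 70% of its speed; a pose out of reach is approached as far as the arm can. A call with a gripper value outside its range is refused whole. The fingers move at their own pace and stop on an object; "grip_force" is the grip in N (left out, the last holds). Time passes only in rows, so rows that do not move let the fingers close. It gives the time, the measured TCP pose, the force and the opening at its end, in the units of the state.
- state(): the state, without advancing time (a new reading comes with each control period).
- camera(name): name is "side" or "top"; returns a dict with "pixels" (420x560x3 uint8, red, green, blue), "mtx" (3x3 intrinsics, pixels), "extrinsics" (4x4, takes a point from camera to world coordinates). Camera axes: x right, y up, looking along -z (the intrinsics and any distortion apply to the point x, -y, -z); pixel columns grow to the right and rows downward; lengths in m; the calibration is good to about 2 mm. A picture is of the moment at which its call begins. There is no depth.
- close_job(): hands the job in, once; it reports no verdict.
The state is a dict: "time_s": time; "qpos": joint angles; "joint_velocities": joint speeds; "joint_efforts": joint torques, N m; "tcp_pos": TCP position; "tcp_rot": TCP orientation; "contact_force": force on the tool from outside, world axes, zero at the start; "moment": the same for the moment, N m; "opening": finger opening in m.
Only numpy, scipy, OpenCV 4.12 (cv2) and the standard library are available. Lean on these libraries where they do the work, as an engineer would, in place of code of your own. Each camera call takes 0.05 s, during which the arm holds its last target.

### The job

Use the locking pliers bolted to the bench to press the dowel flush into the flat bar: lay the bar on the lower jaw, dowel end first and dowel up, slide it in until it meets the stop screw and press it there firmly but gently for a moment. Let go of the bar, then push the pliers' handle down over centre and bear on it firmly for a moment where it comes to rest, without forcing it, and take your hand off: it must stay locked by itself. Last, flick the release lever so that the pliers spring open, and leave the bar lying free in the lower jaw, its dowel flush, the other things on the bench left alone.

Things in the scene. Friction and masses are not known exactly. Their poses are not given: they have to be found in the camera images.
- clamp: locking pliers, fixed to the bench on a 400 x 90 mm base plate. Origin on the bench under the pressing pad; x along the pliers from the tail towards the open mouth, y across, z up. No part of the upper jaw reaches beyond x = 25 mm; its round sprung pad (30 mm) stands about 28 mm above the lower jaw when open. At the tail: the upper handle and, past its end, the release lever
- clamp_mouth (a point): outer end of the lower jaw, on its top, mid width (clamp x = 50 mm, 50 mm above the bench). The lower jaw is a flat bed 56 mm wide, from clamp x = -35 to 50 mm. Two 14 mm high rails on it leave a 33 mm wide channel from clamp x = -23 to 35 mm, with flared guides out to x = 49 mm. The bar slides in here along clamp -x. Axes as the clamp's
- stop: small block at the inner end of the channel; origin at the middle of its foot edge, clamp x = -26 mm, 50.5 mm above the bench; axes as the clamp's. A 14 mm round stop screw sticks out of it towards the mouth, 59 mm above the bench, by 4 to 18 mm: how far is not measured and must be felt. Press the bar's end on it along clamp -x with 6 to 20 N for half a second; over 30 N is ramming
- bar_grip (a point): flat steel bar, 115 x 30 x 16 mm (x, y, z), about 0.25 kg, on the bench, dowel up. This point: half height, on the centre line, 30 mm from the bar's middle towards the plain end; x from the dowel end to the plain end, z up. Grip it here across the 30 mm width; this stays clear of the pliers (with the bar home, at clamp x = 65 to 80 mm)
- bar_end (a point): centre of the bar's end face at its dowel end, half way up (87.5 mm from bar_grip along bar -x); axes as bar_grip
- dowel (a joint): how far the dowel has gone into the bar, in m: 0 = standing 6 mm proud, 0.006 = flush. It needs about 26 N, which the pliers give; not to be pushed by the fingers
- dowel_top (a point): centre of the top of the dowel, 14 mm round, 15 mm from the bar's end
- handle (a joint): angle of the upper handle, rad: 0 = open, tail raised 0.70 above level; closes downwards; 0.60 = centre. Up to 0.55 it resists with up to 14 N at handle_end; past centre it falls onto a set screw, somewhere from 0.66 to 0.73 (feel for it), and stays; below centre it springs open. Bear on it there with 10 to 22 N for half a second; over 30 N is forcing it
- handle_end (a point): the place to push: on the handle's upper face, mid width, 107 mm from its pivot (the handle ends 15 mm further on). The handle is 24 mm wide. The point moves on an arc about handle_pivot, in the clamp's x-z plane
- handle_pivot (a point): hinge axis of the handle (along clamp y), 108 mm above the bench at clamp x = -103 mm. The handle runs from here towards clamp -x; its upper face lies 6 mm above the line through the pivot
- release (a joint): angle of the release lever in rad: 0 = at rest, up to 0.55 as its paddle is pushed down (about 15 mm). With the pliers locked its inner arm lifts the handle over centre at about 0.3 to 0.55, taking 8 to 16 N on the paddle, and the handle springs up by itself; the lever returns when let go. More than 30 N is forcing it
- release_paddle (a point): centre of the top of the release lever's paddle, a 22 mm wide flat tongue sticking out past the handle's end at clamp x = -265 mm, 89 mm above the bench; push it straight down. The handle, springing up, stays on the mouth side of clamp x = -230 mm
- wrench: bystander: a 180 mm open-ended wrench, to be left alone
- screwdriver: bystander: a screwdriver, to be left alone
- hammer: bystander: a small hammer, to be left alone
- bearing: bystander: a steel ring 52 mm across, to be left alone
- offcut: bystander: a 70 x 35 x 20 mm steel offcut, to be left alone
- spray: bystander: a can 60 mm across and 170 mm tall, to be left alone
- tin: bystander: a screw-top tin 76 mm across and 70 mm tall, to be left alone
Not all that is in view belongs to the job. What is shaped like the part that bears bar_grip but purple or turquoise is not meant.

How it is judged:
On the way, in this order (a step that is already met when the one before it is completed fails the run):
1. the bar lies flat in the channel and is pressed on the stop screw, the pliers still open (y of bar_end in the frame of clamp between -0.004 and 0.004 m and z of bar_end in the frame of clamp between 0.0555 and 0.0605 m and angle between the x axis of bar_end and the x axis of clamp, either way round below 0.06 rad and angle between bar_end's own z axis and vertical below 0.04 rad and value of joint handle below 0.15 rad and contact force between bar and stop above 4 N), for 0.3 s.
2. the bar is let go (y of bar_end in the frame of clamp between -0.004 and 0.004 m and z of bar_end in the frame of clamp between 0.0555 and 0.0605 m and angle between the x axis of bar_end and the x axis of clamp, either way round below 0.06 rad and angle between bar_end's own z axis and vertical below 0.04 rad and x of bar_end in the frame of clamp between -0.025 and -0.003 m and value of joint handle below 0.15 rad and contact force between the fingers and bar below 0.5 N), for 0.1 s.
3. the handle, over centre, is pressed onto its set screw (value of joint handle above 0.63 rad and contact force between the fingers and handle above 8 N), for 0.3 s.
4. the handle stays locked untouched, the dowel flush (value of joint handle above 0.63 rad and value of joint dowel above 0.005 m and contact force between each of the arm, the fingers and handle below 0.5 N and y of bar_end in the frame of clamp between -0.004 and 0.004 m and z of bar_end in the frame of clamp between 0.0555 and 0.0605 m and angle between the x axis of bar_end and the x axis of clamp, either way round below 0.06 rad and angle between bar_end's own z axis and vertical below 0.04 rad and x of bar_end in the frame of clamp between -0.025 and -0.003 m), for 0.3 s.
5. the release lever is pressed (value of joint release above 0.2 rad).
At the end, for the whole second after the job is handed in: the handle is back open (below 0.15 rad) and the release lever at rest, the dowel is in to within 1 mm of flush, and the bar lies flat and at rest in the channel of the lower jaw, square to it, its dowel end between clamp x = -25 and -3 mm (value of joint handle below 0.15 rad and value of joint release below 0.08 rad and value of joint dowel above 0.005 m and y of bar_end in the frame of clamp between -0.004 and 0.004 m and z of bar_end in the frame of clamp between 0.0555 and 0.0605 m and angle between the x axis of bar_end and the x axis of clamp, either way round below 0.06 rad and angle between bar_end's own z axis and vertical below 0.04 rad and x of bar_end in the frame of clamp between -0.025 and -0.003 m and linear speed of bar below 0.01 m/s and velocity of joint handle below 0.1 rad/s); the robot touches nothing.
It fails at once if the handle is forced: more than 30 N on it (contact force between any of the fingers, the arm and handle above 30 N).
It fails at once if the release lever is forced: more than 30 N on it (contact force between the fingers and release above 30 N).
It fails at once if the bar is rammed on the stop screw: more than 30 N (contact force between bar and stop above 30 N).
It fails at once if the dowel is pushed by the fingers instead of the pliers (contact force between the fingers and dowel above 8 N).
It fails at once if a bystander is moved by more than 30 mm (distance of any of wrench, screwdriver, hammer, bearing, offcut, spray, tin from where it was at the start of the episode above 0.03 m).
It also fails if it takes over 72 s, if anything falls off the work surface, if the arm or the gripper's body presses on something with over 40 N, if the wrist force passes 120 N, or if a joint passes its speed limit or range.

## Working session

There is one attempt and no reset: what is moved stays moved. The work goes in short steps, Python scripts to look and compute and a tool call to move; the robot and the scene stay as the last step left them, time stands still between calls to the robot, and variables do not carry over. Pictures are saved under pics/ and viewed, and the job is handed in when it is done.

Besides the shell and the picture viewer there is one more tool, called after "Call:" by a JSON object that holds its "method" and its "body", one argument or row to a line. send_rows: Moves the arm, as the interface text tells. Its arguments: {"type":"object","properties":{"deltas":{"type":"array","items":{"type":"object","properties":{"translation":{"type":"array","items":{"type":"number"}},"spin":{"type":"number"},"fingers":{"type":"number"}}}},"grip_force":{"type":"number"}},"required":["deltas"]}

```bash
mkdir -p pics; ls
python3 - <<'E'
from plant import state,camera,tips_ahead
import cv2,numpy as np
s=state();print({k:np.round(v,4).tolist() for k,v in s.items()},tips_ahead)
for n in("top","side"):
    c=camera(n);cv2.imwrite(f"pics/{n}0.png",c["pixels"][:,:,::-1]);print(n,np.round(c["mtx"],2).tolist(),np.round(c["extrinsics"],4).tolist(),c.keys())
E
```

```text
pics
{'time_s': 0.0, 'qpos': [1.4086, 0.3855, 0.0066, -0.0005, -1.194, -0.2586], 'joint_velocities': [-0.0017, 0.0002, -0.0003, 0.0001, 0.0003, 0.0005], 'joint_efforts': [-0.0009, -39.0663, 18.7402, 4.22, 0.0109, -0.0002], 'tcp_pos': [0.255, 0.57, 0.2355], 'tcp_rot': [-0.1476, -0.6907, 0.6923, 0.1479], 'contact_force': [-0.0225, -0.634, 0.4212], 'moment': [0.0185, -0.0676, -0.0052], 'opening': 0.0868} 0.014
top [[401.16, 0.0, 266.09], [0.0, 401.16, 212.16], [0.0, 0.0, 1.0]] [[-0.0003, 0.9734, -0.2292, 0.2577], [-1.0, 0.0003, 0.0026, -0.0194], [0.0026, 0.2292, 0.9734, 1.1946], [0.0, 0.0, 0.0, 1.0]] dict_keys(['pixels', 'mtx', 'extrinsics'])
side [[385.1, 0.0, 275.6], [0.0, 385.1, 218.09], [0.0, 0.0, 1.0]] [[-0.9774, 0.1485, -0.1502, 0.3583], [-0.2102, -0.6158, 0.7594, 0.7618], [0.0203, 0.7738, 0.6331, 0.8006], [0.0, 0.0, 0.0, 1.0]] dict_keys(['pixels', 'mtx', 'extrinsics'])
```

View pics/top0.png

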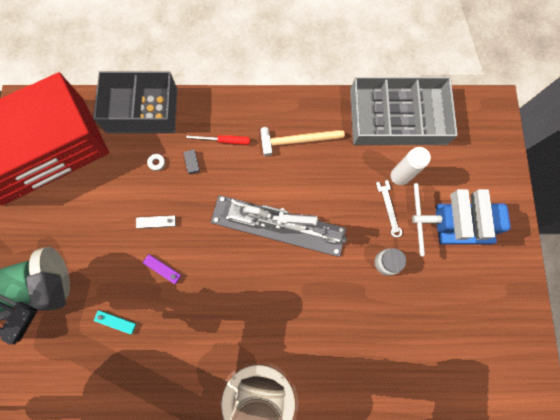

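View pics/side0.png

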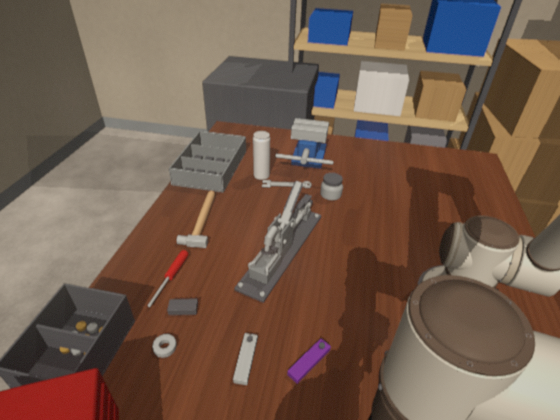

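Run:
```python
import cv2,numpy as np
t=cv2.imread("pics/top0.png");s=cv2.imread("pics/side0.png")
a=cv2.resize(t[185:265,200:360],None,fx=5,fy=5,interpolation=cv2.INTER_CUBIC);cv2.imwrite("pics/c1.png",a)
a=cv2.resize(s[175:305,230:330],None,fx=4.6,fy=4.6,interpolation=cv2.INTER_CUBIC)
b=cv2.resize(t[205:240,125:190],None,fx=5,fy=5,interpolation=cv2.INTER_CUBIC)
cv2.imwrite("pics/c2.png",a)
c=cv2.resize(s[325:390,225:340],None,fx=5,fy=5,interpolation=cv2.INTER_CUBIC)
w=max(b.shape[1],c.shape[1])
cv2.imwrite("pics/c3.png",np.vstack([np.pad(x,((0,0),(0,w-x.shape[1]),(0,0))) for x in(b,c)]))
```

```text
(no output)
```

View pics/c1.png

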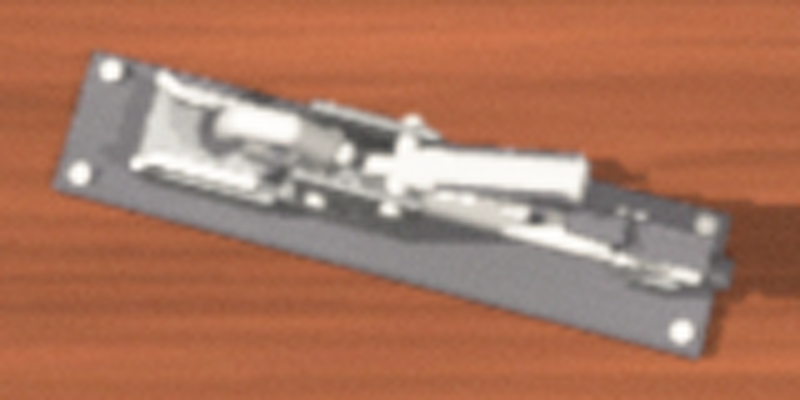

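View pics/c2.png

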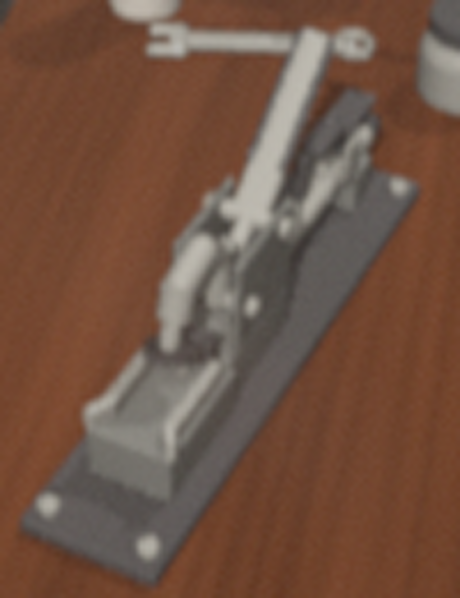

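View pics/c3.png

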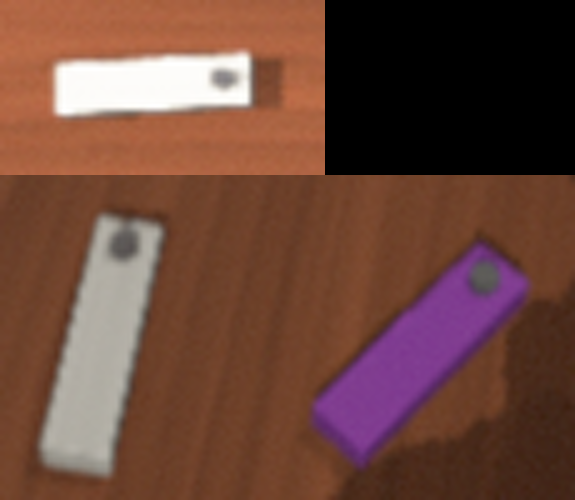

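```bash
cat > h.py <<'E'
import cv2,numpy as np
from plant import state,camera
C={"top":(np.array([[401.16,0,266.09],[0,401.16,212.16],[0,0,1]]),None),"side":None}
def calib(n):
    import json;d=json.load(open("cal.json"))[n];return np.array(d[0]),np.array(d[1])
def ray(n,uv):
    K,E=calib(n);u,v=uv
    d=np.array([(u-K[0,2])/K[0,0],-(v-K[1,2])/K[1,1],-1]);return E[:3,3],E[:3,:3]@d
def cast(n,uv,z):
    o,d=ray(n,uv);return o+d*(z-o[2])/d[2]
def proj(n,p):
    K,E=calib(n);q=E[:3,:3].T@(np.asarray(p,float)-E[:3,3]);return np.array([K[0,0]*q[0]/-q[2]+K[0,2],K[1,1]*-q[1]/-q[2]+K[1,2]])
def tri(a,b):
    o1,d1=ray("top",a);o2,d2=ray("side",b)
    A=np.c_[d1,-d2];t=np.linalg.lstsq(A,o2-o1,rcond=None)[0]
    p,q=o1+d1*t[0],o2+d2*t[1];return (p+q)/2,np.linalg.norm(p-q)
E
python3 - <<'E'
import json
from plant import camera
json.dump({n:[camera(n)["mtx"].tolist(),camera(n)["extrinsics"].tolist()] for n in("top","side")},open("cal.json","w"))
import cv2,numpy as np
from h import *
for n,roi in(("top",[(120,205,190,240),(200,185,360,265)]),("side",[(225,325,265,390),(230,175,330,305)])):
    im=cv2.imread(f"pics/{n}0.png");hsv=cv2.cvtColor(im,cv2.COLOR_BGR2HSV)
    for k,(x0,y0,x1,y1) in enumerate(roi):
        h=hsv[y0:y1,x0:x1]
        m=((h[...,1]<90)&((h[...,2]>120) if k==0 else (h[...,2]>0))).astype(np.uint8)
        cs=cv2.findContours(m,cv2.RETR_EXTERNAL,cv2.CHAIN_APPROX_NONE)[0]
        c=max(cs,key=cv2.contourArea);r=cv2.minAreaRect(c)
        b=cv2.boxPoints(r)+[x0,y0]
        print(n,k,cv2.contourArea(c),r[1],b.round(1).tolist())
        for z in((0,.016) if k==0 else (0.005,.01)):
            p=np.array([cast(n,q,z)[:2] for q in b]);print(z,p.round(4).tolist(),[np.linalg.norm(p[i]-p[i-1]).round(4) for i in range(4)])
E
```

```text
top 0 407.0 (11.457825660705566, 39.471683502197266) [[135.5, 216.9], [174.9, 214.8], [175.5, 226.2], [136.1, 228.3]]
0 [[0.5242, 0.3756], [0.5307, 0.2558], [0.4951, 0.2522], [0.4887, 0.3711]] [np.float64(0.0358), np.float64(0.1199), np.float64(0.0358), np.float64(0.1191)]
0.016 [[0.5206, 0.3703], [0.527, 0.2521], [0.4919, 0.2485], [0.4856, 0.3659]] [np.float64(0.0353), np.float64(0.1183), np.float64(0.0353), np.float64(0.1175)]
top 1 3915.0 (136.34237670898438, 34.03998947143555) [[209.6, 222.4], [218.3, 189.5], [350.2, 224.3], [341.5, 257.2]]
0.005 [[0.506, 0.1483], [0.6098, 0.1248], [0.5002, -0.277], [0.4005, -0.2464]] [np.float64(0.4085), np.float64(0.1064), np.float64(0.4165), np.float64(0.1043)]
0.01 [[0.505, 0.1476], [0.6083, 0.1242], [0.4992, -0.2759], [0.3999, -0.2454]] [np.float64(0.4068), np.float64(0.1059), np.float64(0.4147), np.float64(0.1039)]
side 0 623.5 (14.746456146240234, 51.71979904174805) [[231.7, 382.0], [242.8, 331.5], [257.2, 334.7], [246.1, 385.2]]
0 [[0.5229, 0.3691], [0.5344, 0.2421], [0.4984, 0.2428], [0.4908, 0.3691]] [np.float64(0.0321), np.float64(0.1275), np.float64(0.036), np.float64(0.1264)]
0.016 [[0.5196, 0.377], [0.5308, 0.2525], [0.4956, 0.2532], [0.4882, 0.3769]] [np.float64(0.0315), np.float64(0.125), np.float64(0.0353), np.float64(0.1239)]
side 1 4081.0 (72.85906982421875, 126.29617309570312) [[233.3, 296.7], [253.5, 172.0], [325.4, 183.7], [305.2, 308.3]]
0.005 [[0.5862, 0.1493], [0.6874, -0.4441], [0.4108, -0.4312], [0.3977, 0.1439]] [np.float64(0.1886), np.float64(0.602), np.float64(0.2769), np.float64(0.5752)]
0.01 [[0.5848, 0.1532], [0.6853, -0.4366], [0.4104, -0.4237], [0.3974, 0.1478]] [np.float64(0.1875), np.float64(0.5982), np.float64(0.2752), np.float64(0.5716)]
```

Run:
```python
import cv2,numpy as np
from h import *
f=lambda L:[(200+x/5,185+y/5) for x,y in L]
g=lambda L:[(230+x/4.6,175+y/4.6) for x,y in L]
for z in(.008,.012):
  for nm,L in(("corn",[(95,50),(52,187),(700,357),(732,212)]),("bolt",[(111,70),(79,173),(681,331),(706,224)])):
    p=np.array([cast("top",q,z)[:2] for q in f(L)])
    m=(p[0]+p[1])/2;t=(p[2]+p[3])/2;d=m-t
    print(z,nm,p.round(4).tolist(),"L",np.linalg.norm(d).round(4),"w",np.linalg.norm(p[0]-p[1]).round(4),np.linalg.norm(p[2]-p[3]).round(4),"mid",((m+t)/2).round(4),"mouth",m.round(4),"yaw",np.degrees(np.arctan2(d[1],d[0])).round(2))
  p=[cast("side",q,z)[:2].round(4).tolist() for q in g([(48,505),(148,547),(400,186)])];print("side bolts",p)
# paddle, handle tip triangulate
print("paddle",tri(f([(718,270)])[0],g([(352,105)])[0]))
print("handle tip",tri(f([(585,178)])[0],g([(313,35)])[0]))
print("bed mouth L",cast("top",f([(155,85)])[0],.05),cast("top",f([(135,160)])[0],.05))
print("bed side",cast("side",g([(88,432)])[0],.05),cast("side",g([(172,455)])[0],.05))
```

```text
0.008 corn [[0.5912, 0.1219], [0.5053, 0.1456], [0.4025, -0.2416], [0.49, -0.2646]] L 0.4 w 0.0891 0.0905 mid [ 0.4973 -0.0597] mouth [0.5483 0.1338] yaw 75.23
0.008 bolt [[0.5785, 0.1118], [0.514, 0.1295], [0.418, -0.2309], [0.4827, -0.2486]] L 0.373 w 0.0669 0.067 mid [ 0.4983 -0.0595] mouth [0.5462 0.1207] yaw 75.1
side bolts [[0.5785, 0.1088], [0.5145, 0.1258], [0.4168, -0.2343]]
0.012 corn [[0.5901, 0.1214], [0.5045, 0.145], [0.402, -0.2408], [0.4893, -0.2638]] L 0.3987 w 0.0888 0.0902 mid [ 0.4965 -0.0595] mouth [0.5473 0.1332] yaw 75.23
0.012 bolt [[0.5774, 0.1113], [0.5131, 0.129], [0.4175, -0.2302], [0.4819, -0.2478]] L 0.3717 w 0.0667 0.0668 mid [ 0.4975 -0.0594] mouth [0.5453 0.1202] yaw 75.1
side bolts [[0.5774, 0.1121], [0.5138, 0.129], [0.4165, -0.2293]]
paddle (array([ 0.45125381, -0.24362286,  0.06499138]), np.float64(0.011916254356952264))
handle tip (array([ 0.47527493, -0.15373715,  0.18072665]), np.float64(0.002310008061181348))
bed mouth L [0.5579981  0.08097783 0.05      ] [0.51269091 0.09177058 0.05      ]
bed side [0.55976952 0.08552172 0.05      ] [0.50872273 0.09177268 0.05      ]
```

```bash
cat >> h.py <<'E'
YAW=np.radians(75.1)
D=np.array([np.cos(YAW),np.sin(YAW),0]);N=np.array([-D[1],D[0],0])
O=np.array([0.4975,-0.0595,0])+0.1*D
def cl(x,y,z): return O+np.array(D)*x+N*y+[0,0,z]
def tocl(p): p=np.asarray(p,float)-O;return np.array([p@D,p@N,p[2]])
E
python3 - <<'E'
from h import *
P={"mouthL":cl(.05,.028,.05),"mouthR":cl(.05,-.028,.05),"pad":cl(-.265,0,.089),"p1":cl(-.265,.011,.089),"p2":cl(-.265,-.011,.089),"hend":cl(-.181,0,.1815),"piv":cl(-.103,0,.108),"o":cl(0,0,.05),"tipL":cl(-.1925,.012,.191),"tipR":cl(-.1925,-.012,.191)}
print(O,D)
for n in("top","side"):
    im=cv2.imread(f"pics/{n}0.png");x0,y0,x1,y1,f=(200,185,360,265,5) if n=="top" else (230,175,330,305,4.6)
    a=cv2.resize(im[y0:y1,x0:x1],None,fx=f,fy=f,interpolation=cv2.INTER_CUBIC)
    for k,p in P.items():
        q=proj(n,p);q=(int((q[0]-x0)*f),int((q[1]-y0)*f));cv2.circle(a,q,3,(0,0,255),-1);print(n,k,q)
    cv2.imwrite(f"pics/d_{n}.png",a)
E
```

```text
[0.52321328 0.03713761 0.        ] [0.25713279 0.96637608 0.        ]
top mouthL (133, 166)
top mouthR (159, 76)
top pad (681, 245)
top p1 (677, 264)
top p2 (686, 226)
top hend (554, 172)
top piv (402, 165)
top o (228, 142)
top tipL (572, 196)
top tipR (583, 152)
side mouthL (171, 456)
side mouthR (85, 422)
side pad (351, 99)
side p1 (366, 103)
side p2 (337, 94)
side hend (308, 48)
side piv (248, 211)
side o (169, 383)
side tipL (334, 31)
side tipR (299, 21)
```

View pics/d_top.png

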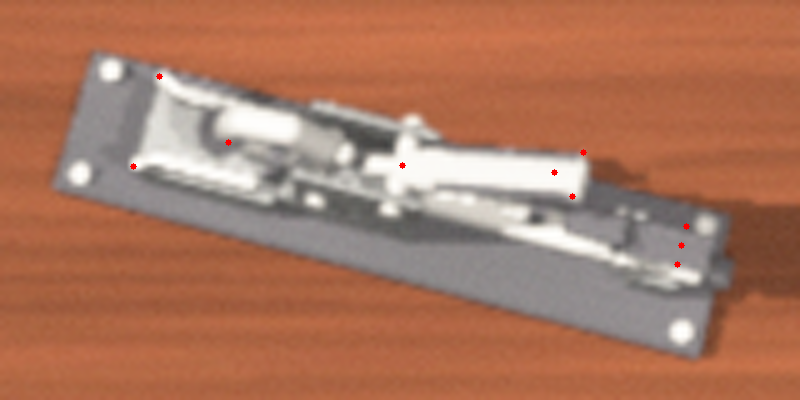

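View pics/d_side.png

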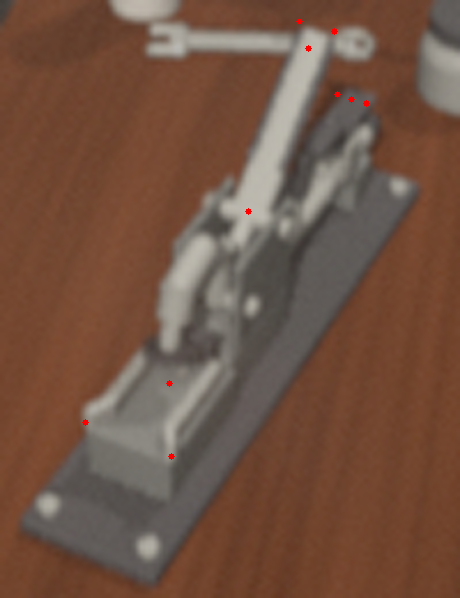

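```bash
cat >> h.py <<'E'
from scipy.spatial.transform import Rotation as R
def rep(tgt=None,yawz=None,s=None):
    """tgt world TCP; yawz = wanted world yaw (deg) of tool z axis (mod 180). prints tool-frame shift(mm) and spin (deg)"""
    s=s or state();M=R.from_quat(s["tcp_rot"]).as_matrix();p=np.array(s["tcp_pos"])
    z=np.degrees(np.arctan2(M[1,2],M[0,2]))
    print("t",round(s["time_s"],2),"tcp",p.round(4),"zyaw",z.round(2),"ty",M[:,1].round(3),"F",np.round(s["contact_force"],1),"open",round(s["opening"],4),"clamp",(tocl(p)*1e3).round(1),"Fcl",np.array([np.dot(s["contact_force"],D),np.dot(s["contact_force"],N),s["contact_force"][2]]).round(1),"q6",round(s["qpos"][5],3))
    if tgt is not None: print(" shift",(M.T@(np.asarray(tgt)-p)*1e3).round(1))
    if yawz is not None:
        d=(yawz-z+90)%180-90;print(" world turn",d.round(2)," spin(tool y down)",(-d if M[2,1]<0 else d).round(2))
E
python3 - <<'E'
from h import *
# dowel centroid in the two views
pts={}
for n,(x0,y0,x1,y1) in(("top",(160,214,176,228)),("side",(240,334,258,350))):
    im=cv2.imread(f"pics/{n}0.png");g=cv2.cvtColor(im,cv2.COLOR_BGR2GRAY).astype(float)[y0:y1,x0:x1]
    hs=cv2.cvtColor(im,cv2.COLOR_BGR2HSV)[y0:y1,x0:x1]
    w=((hs[...,1]<90)&(g<(185 if n=="top" else 140)));print(n,w.astype(int).tolist() if 0 else w.sum())
    print(g.astype(int) if n=="top" else "")
E
```

```text
top 40
[[120 121 122 119 119 120 120 118 122 120 125 125 127 129 127 117]
 [127 127 123 123 124 127 126 125 138 150 152 156 173 186 164 119]
 [213 214 212 208 207 210 209 205 216 222 225 228 236 244 219 124]
 [252 252 252 252 251 250 250 249 247 247 248 249 250 251 233 117]
 [252 252 252 252 252 252 250 239 226 221 230 240 244 247 231 120]
 [252 252 252 252 252 252 244 201 160 155 163 183 210 233 223 115]
 [252 252 252 252 252 252 242 183 144 137 138 152 187 225 213 115]
 [252 252 252 251 251 251 242 193 152 141 137 156 195 235 227 115]
 [251 251 251 251 251 251 247 230 205 178 180 217 232 243 231 118]
 [252 252 252 251 251 252 251 250 247 236 239 249 250 251 234 122]
 [251 251 251 251 251 251 251 251 251 251 251 251 251 252 234 123]
 [248 246 244 242 239 237 238 239 240 239 238 236 238 238 215 116]
 [211 200 188 170 155 147 145 144 141 134 133 137 137 138 129 110]
 [124 121 119 111 109 109 118 112 112 112 112 114 115 118 114 117]]
side 79
```

Run:
```python
from h import *
x0,y0,x1,y1=125,205,190,240
im=cv2.imread("pics/top0.png")[y0:y1,x0:x1];g=cv2.resize(im[...,0],None,fx=8,fy=8,interpolation=cv2.INTER_CUBIC)
m=(g>150).astype(np.uint8)
c=max(cv2.findContours(m,0,1)[0],key=cv2.contourArea);r=cv2.minAreaRect(cv2.convexHull(c));b=(cv2.boxPoints(r)+.5)/8-.5+[x0,y0]
p=np.array([cast("top",q,.016)[:2] for q in b]);print(b.round(2).tolist(),p.round(4).tolist(),[np.linalg.norm(p[i]-p[i-1]).round(4) for i in range(4)],p.mean(0))
print(tri((169.6,220.3),(249.6,339)),cast("top",(169.6,220.3),.022),cast("side",(249.6,339),.022))
x0,y0,x1,y1=225,325,265,390
im=cv2.imread("pics/side0.png")[y0:y1,x0:x1]
g=cv2.resize(im[...,0],None,fx=8,fy=8,interpolation=cv2.INTER_CUBIC)
print(np.unique(g[::40,::40]))
m=(g>75).astype(np.uint8)
c=max(cv2.findContours(m,0,1)[0],key=cv2.contourArea);q=cv2.approxPolyDP(cv2.convexHull(c),10,True)[:,0]/8-.5+.06+[x0,y0]
print(q.round(1).tolist(),[cast("side",a,.016)[:2].round(4).tolist() for a in q])
```

```text
[[134.92, 216.77], [174.48, 214.69], [175.06, 225.79], [135.51, 227.87]] [[0.5209, 0.3719], [0.5273, 0.2534], [0.4933, 0.2499], [0.4869, 0.3677]] [np.float64(0.0342), np.float64(0.1187), np.float64(0.0342), np.float64(0.118)] [0.50711241 0.31071903]
(array([0.51023927, 0.26744537, 0.01466297]), np.float64(0.00023247317801919763)) [0.50878687 0.265665   0.022     ] [0.50870338 0.27207769 0.022     ]
[ 33  36  37  38  39  40  41  42  43  44  45  46  53  71  76  82  86  92
 104 119 136 146 150 152 153 162 163 164 165 167 168 170]
[[245.7, 332.2], [255.9, 334.1], [257.3, 336.6], [247.2, 383.4], [245.1, 384.9], [234.1, 382.9], [232.2, 378.3], [243.3, 334.2]] [[0.5236, 0.2526], [0.4988, 0.2522], [0.494, 0.258], [0.4869, 0.3727], [0.4904, 0.3768], [0.5142, 0.3777], [0.521, 0.3688], [0.5276, 0.2591]]
```

Run:
```python
from h import *
rep((0.5054,0.3407,0.06),3.1)
```

```text
t 0.3 tcp [0.2552 0.5703 0.2362] zyaw -114.11 ty [-0.    -0.001 -1.   ] F [-0.5  0.2  1. ] open 0.0874 clamp [446.3 396.1 236.2] Fcl [0.  0.6 1. ] q6 -0.259
 shift [-322.2  176.3  107.3]
 world turn -62.79  spin(tool y down) 62.79
```

Call:
{"method": "send_rows", "body": {
  "deltas": [
    {"translation": [-40, 0, 13.4], "spin": 0, "fingers": 0},
    {"translation": [-40, 0, 13.4], "spin": 0, "fingers": 0},
    {"translation": [-40, 0, 13.4], "spin": 0, "fingers": 0},
    {"translation": [-40, 0, 13.4], "spin": 0, "fingers": 0},
    {"translation": [-40, 0, 13.4], "spin": 0, "fingers": 0},
    {"translation": [-40, 0, 13.4], "spin": 0, "fingers": 0},
    {"translation": [-40, 0, 13.4], "spin": 0, "fingers": 0},
    {"translation": [-42, 0, 13.4], "spin": 0, "fingers": 0}
  ]
}}

```text
time_s: 1.1
tcp_pos: [0.5064, 0.3399, 0.2367]
tcp_rot: [0.148, 0.692, -0.691, -0.147]
contact_force: [0.0, -0.9, 0.1]
opening: 0.0869
```

Call:
{"method": "send_rows", "body": {
  "deltas": [
    {"translation": [0, 12, 0], "spin": 8, "fingers": 0},
    {"translation": [0, 12, 0], "spin": 8, "fingers": 0},
    {"translation": [0, 12, 0], "spin": 8, "fingers": 0},
    {"translation": [0, 12, 0], "spin": 8, "fingers": 0},
    {"translation": [0, 12, 0], "spin": 8, "fingers": 0},
    {"translation": [0, 12, 0], "spin": 8, "fingers": 0},
    {"translation": [0, 12, 0], "spin": 8, "fingers": 0},
    {"translation": [0, 12, 0], "spin": 6.8, "fingers": 0}
  ]
}}

```text
time_s: 1.9
tcp_pos: [0.5054, 0.3411, 0.14]
tcp_rot: [-0.488, -0.512, 0.512, 0.488]
contact_force: [0.6, 1.0, -0.7]
opening: 0.087
```

Run:
```python
from h import *
rep((0.5054,0.3407,0.06),3.1)
for n in("top","side"): cv2.imwrite(f"pics/{n}1.png",camera(n)["pixels"][:,:,::-1])
rep((0.5054,0.3407,0.06),3.1)
t=cv2.imread("pics/top1.png")[170:270,90:210];s=cv2.imread("pics/side1.png")[250:420,170:350]
t=cv2.resize(t,None,fx=3.3,fy=3.3,interpolation=cv2.INTER_CUBIC);s=cv2.resize(s,None,fx=2.2,fy=2.2,interpolation=cv2.INTER_CUBIC)
h=max(t.shape[0],s.shape[0]);cv2.imwrite("pics/e1.png",np.hstack([np.pad(x,((0,h-x.shape[0]),(0,0),(0,0))) for x in(t,s)]))
```

```text
t 1.9 tcp [0.5054 0.3411 0.14  ] zyaw -177.21 ty [-0. -0. -1.] F [ 0.6  1.  -0.7] open 0.087 clamp [289.1  95.4 140. ] Fcl [ 1.2 -0.3 -0.7] q6 -0.81
 shift [-0.4 80.  -0. ]
 world turn 0.31  spin(tool y down) -0.31
t 2.0 tcp [0.5044 0.3402 0.1386] zyaw -176.92 ty [-0.003 -0.003 -1.   ] F [-1.  -0.6  0.6] open 0.0865 clamp [288.1  96.1 138.6] Fcl [-0.8  0.8  0.6] q6 -0.805
 shift [ 0.6 78.6 -1.2]
 world turn 0.02  spin(tool y down) -0.02
```

View pics/e1.png

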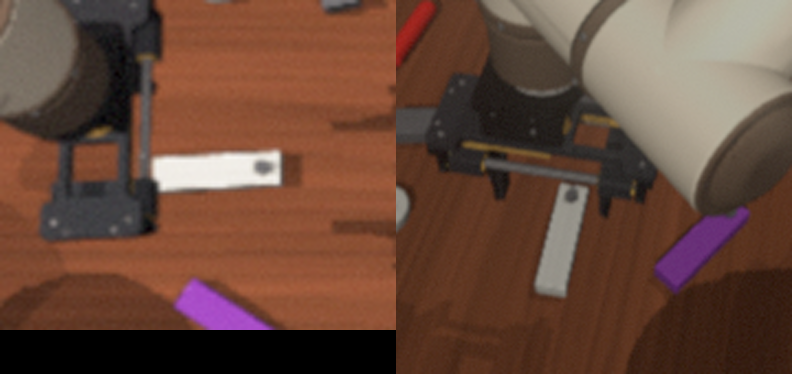

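Call:
{"method": "send_rows", "body": {
  "deltas": [
    {"translation": [0, 20, 0], "spin": 0, "fingers": 0},
    {"translation": [0, 20, 0], "spin": 0, "fingers": 0},
    {"translation": [0, 20, 0], "spin": 0, "fingers": 0},
    {"translation": [0, 20, 0], "spin": 0, "fingers": 0},
    {"translation": [0, 20, 0], "spin": 0, "fingers": 0},
    {"translation": [0, 10, 0], "spin": 0, "fingers": 0},
    {"translation": [0, 6, 0], "spin": 0, "fingers": 0},
    {"translation": [0, 6, 0], "spin": 0, "fingers": 0}
  ]
}}

```text
time_s: 2.8
tcp_pos: [0.506, 0.3416, 0.019]
tcp_rot: [0.486, 0.514, -0.513, -0.486]
contact_force: [-0.1, 0.6, 0.0]
opening: 0.0872
```

Call:
{"method": "send_rows", "body": {
  "deltas": [
    {"translation": [0, 0, 0], "spin": 0, "fingers": 0},
    {"translation": [0, 0, 0], "spin": 0, "fingers": 0}
  ]
}}

```text
time_s: 3.0
tcp_pos: [0.5058, 0.3414, 0.0192]
tcp_rot: [0.486, 0.514, -0.513, -0.486]
contact_force: [0.3, 0.2, -0.3]
opening: 0.0873
```

Run:
```python
from h import *
rep((0.5054,0.3407,0.0155),3.1)
cv2.imwrite(f"pics/side2.png",camera("side")["pixels"][:,:,::-1])
s=cv2.imread("pics/side2.png")[270:420,170:350]
cv2.imwrite("pics/e2.png",cv2.resize(s,None,fx=4,fy=4,interpolation=cv2.INTER_CUBIC))
```

```text
t 3.0 tcp [0.5058 0.3414 0.0192] zyaw -176.88 ty [ 0.001  0.001 -1.   ] F [ 0.3  0.2 -0.3] open 0.0873 clamp [289.6  95.1  19.2] Fcl [ 0.2 -0.3 -0.3] q6 -0.805
 shift [-0.7  3.7  0.4]
 world turn -0.02  spin(tool y down) 0.02
```

View pics/e2.png

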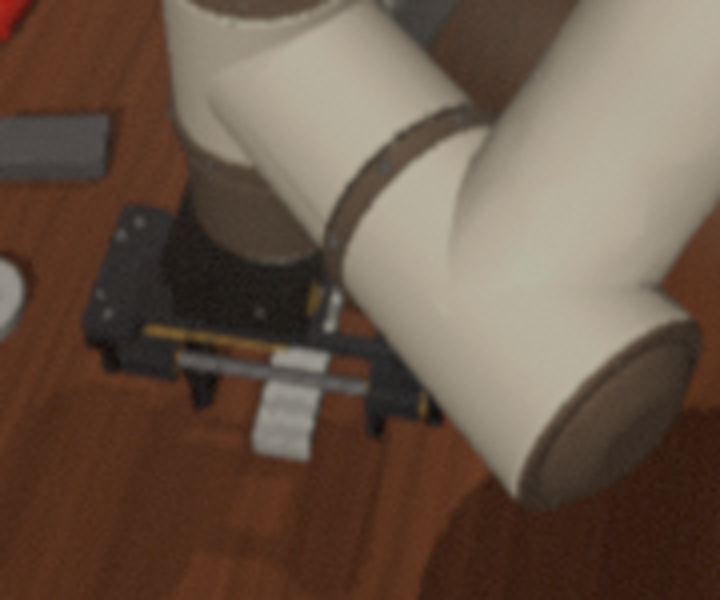

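Call:
{"method": "send_rows", "body": {
  "deltas": [
    {"translation": [0, 3.5, 0], "spin": 0, "fingers": 0},
    {"translation": [0, 0, 0], "spin": 0, "fingers": 0.4},
    {"translation": [0, 0, 0], "spin": 0, "fingers": 0.6},
    {"translation": [0, 0, 0], "spin": 0, "fingers": 0.8},
    {"translation": [0, 0, 0], "spin": 0, "fingers": 1},
    {"translation": [0, 0, 0], "spin": 0, "fingers": 1},
    {"translation": [0, 0, 0], "spin": 0, "fingers": 1},
    {"translation": [0, 0, 0], "spin": 0, "fingers": 1}
  ],
  "grip_force": 40
}}

```text
time_s: 3.85
tcp_pos: [0.5054, 0.3411, 0.0151]
tcp_rot: [0.486, 0.513, -0.513, -0.486]
contact_force: [-0.1, 0.5, 0.2]
opening: 0.0389
```

Run:
```python
from h import *
rep((0.5054,0.3407,0.0155),3.1)
```

```text
t 3.85 tcp [0.5054 0.3411 0.0151] zyaw -176.91 ty [-0.  0. -1.] F [-0.1  0.5  0.2] open 0.0389 clamp [289.1  95.4  15.1] Fcl [0.4 0.3 0.2] q6 -0.805
 shift [-0.4 -0.4  0. ]
 world turn 0.01  spin(tool y down) -0.01
```

Call:
{"method": "send_rows", "body": {
  "deltas": [
    {"translation": [0, 0, 0], "spin": 0, "fingers": 1},
    {"translation": [0, 0, 0], "spin": 0, "fingers": 1},
    {"translation": [0, 0, 0], "spin": 0, "fingers": 1},
    {"translation": [0, 0, 0], "spin": 0, "fingers": 1},
    {"translation": [0, 0, 0], "spin": 0, "fingers": 1}
  ]
}}

```text
time_s: 4.35
tcp_pos: [0.5055, 0.3411, 0.0151]
tcp_rot: [0.486, 0.513, -0.513, -0.486]
contact_force: [0.1, -0.8, -0.9]
opening: 0.0298
```

Call:
{"method": "send_rows", "body": {
  "deltas": [
    {"translation": [0, -10, 0], "spin": 0, "fingers": 1},
    {"translation": [0, -15, 0], "spin": 0, "fingers": 1},
    {"translation": [0, -20, 0], "spin": 0, "fingers": 1},
    {"translation": [0, -20, 0], "spin": 0, "fingers": 1},
    {"translation": [0, -15, 0], "spin": 0, "fingers": 1},
    {"translation": [0, 0, 0], "spin": 0, "fingers": 1}
  ]
}}

```text
time_s: 4.95
tcp_pos: [0.5063, 0.3421, 0.0977]
tcp_rot: [0.486, 0.515, -0.512, -0.486]
contact_force: [0.4, 1.2, -2.1]
opening: 0.0294
```

Run:
```python
from h import *
# bar end out in front: bar_end = TCP -87.5mm along. target start: bar_end at clamp x=70 => grip x=157
rep(cl(.157,0,.095),75.1+90)
cv2.imwrite(f"pics/side3.png",camera("side")["pixels"][:,:,::-1])
cv2.imwrite(f"pics/top3.png",camera("top")["pixels"][:,:,::-1])
s=cv2.imread("pics/side3.png")[210:420,170:350]
t=cv2.imread("pics/top3.png")[170:270,90:210]
t=cv2.resize(t,None,fx=3.3,fy=3.3,interpolation=cv2.INTER_CUBIC);s=cv2.resize(s,None,fx=2.2,fy=2.2,interpolation=cv2.INTER_CUBIC)
h=max(t.shape[0],s.shape[0]);cv2.imwrite("pics/e3.png",np.hstack([np.pad(x,((0,h-x.shape[0]),(0,0),(0,0))) for x in(t,s)]))
```

```text
t 4.95 tcp [0.5063 0.3421 0.0977] zyaw -176.89 ty [ 0.003  0.004 -1.   ] F [ 0.4  1.2 -2.1] open 0.0294 clamp [290.3  94.8  97.7] Fcl [ 1.2 -0.1 -2.1] q6 -0.805
 shift [-156.1    2.3  -48.9]
 world turn -18.01  spin(tool y down) 18.01
```

View pics/e3.png

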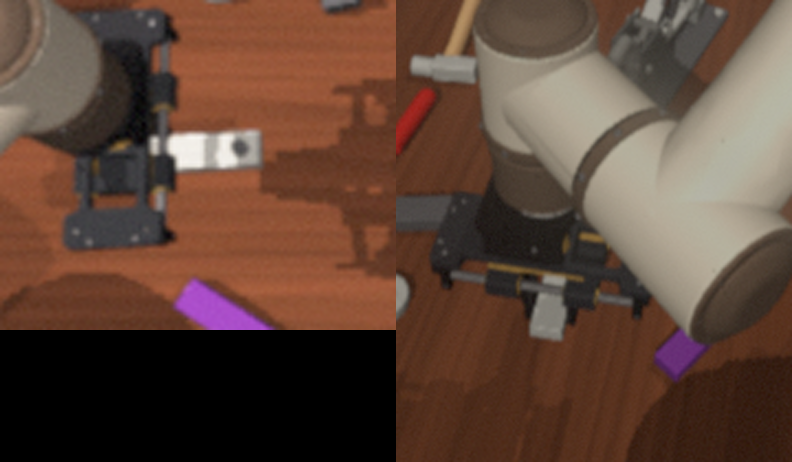

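Call:
{"method": "send_rows", "body": {
  "deltas": [
    {"translation": [0, 0, 0], "spin": 6, "fingers": 1},
    {"translation": [0, 0, 0], "spin": 6, "fingers": 1},
    {"translation": [0, 0, 0], "spin": 6, "fingers": 1},
    {"translation": [-33, 0, -24], "spin": 0, "fingers": 1},
    {"translation": [-33, 0, -24], "spin": 0, "fingers": 1},
    {"translation": [-33, 0, -24], "spin": 0, "fingers": 1},
    {"translation": [-30, 0, -22], "spin": 0, "fingers": 1},
    {"translation": [0, 0, 0], "spin": 0, "fingers": 1}
  ]
}}

```text
time_s: 5.85
tcp_pos: [0.5627, 0.1878, 0.0932]
tcp_rot: [-0.562, -0.428, 0.431, 0.562]
contact_force: [-0.2, 0.7, -2.7]
opening: 0.0295
```

Run:
```python
from h import *
rep(cl(.157,0,.095),75.1+90)
cv2.imwrite(f"pics/side4.png",camera("side")["pixels"][:,:,::-1])
cv2.imwrite(f"pics/top4.png",camera("top")["pixels"][:,:,::-1])
s=cv2.imread("pics/side4.png")[210:360,210:340]
t=cv2.imread("pics/top4.png")[170:250,150:290]
cv2.imwrite("pics/e4s.png",cv2.resize(s,None,fx=4,fy=4,interpolation=cv2.INTER_CUBIC))
cv2.imwrite("pics/e4t.png",cv2.resize(t,None,fx=5.5,fy=5.5,interpolation=cv2.INTER_CUBIC))
```

```text
t 5.85 tcp [0.5627 0.1878 0.0932] zyaw 164.77 ty [-0.004 -0.003 -1.   ] F [-0.2  0.7 -2.7] open 0.0295 clamp [155.8   0.5  93.2] Fcl [ 0.6  0.4 -2.7] q6 -0.86
 shift [ 1.2 -1.8 -0.5]
 world turn 0.33  spin(tool y down) -0.33
```

View pics/e4s.png

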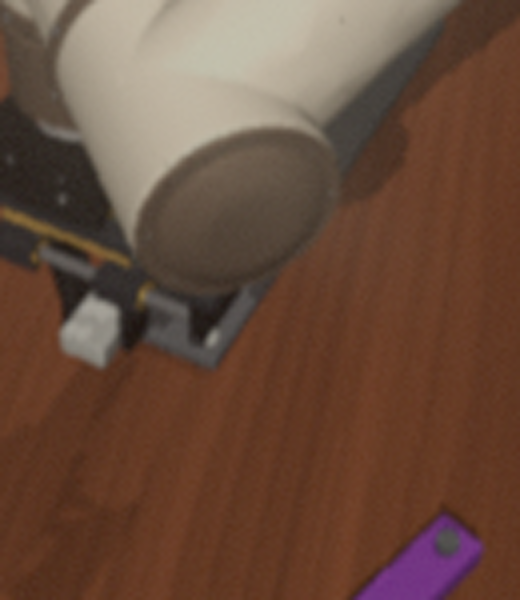

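View pics/e4t.png

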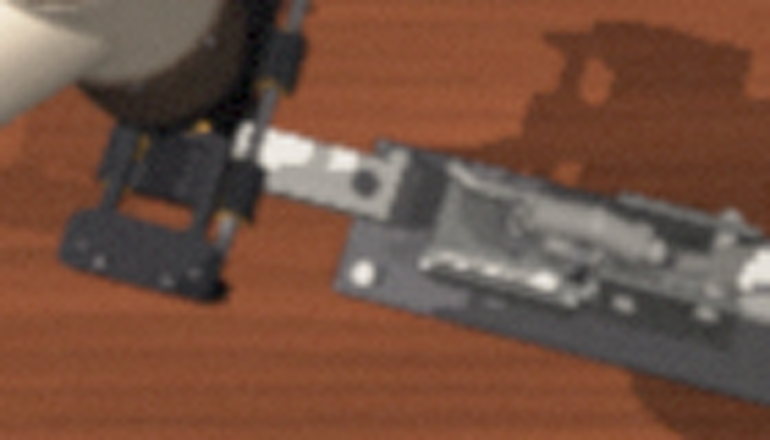

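Run:
```python
from h import *
f=lambda x,y:(150+x/5.5-.4,170+y/5.5-.4)
for nm,q,z in(("endR",(400,150),.094),("endL",(386,220),.094),("dowel",(365,182),.099),("edgeL",(265,190),.094),("edgeR",(272,127),.094),("mouthR",(449,165),.05),("mouthL",(424,262),.05)):
    print(nm,(tocl(cast("top",f(*q),z))*1e3).round(1))
# bar top mask with bright
im=cv2.imread("pics/top4.png");hsv=cv2.cvtColor(im,cv2.COLOR_BGR2HSV)
for r in range(190,215): print(r,"".join("%4d"%v for v in im[r,195:235,0]))
```

```text
endR [ 72.6 -20.3  94. ]
endL [69.1 17.3 94. ]
dowel [84.3  1.8 99. ]
edgeL [133.7  18.1  94. ]
edgeR [140.1 -15.1  94. ]
mouthR [ 52.7 -29.6  50. ]
mouthL [50.8 25.1 50. ]
190   33  47  75  86  70  55  55  53  51  54  52  56  50  52  50  52  56  54  53  52  53  56  54  50  51  55  55  57  56  56  55  53  57  56  56  55  55  55  52  55
191   48  59  83  82  67  52  53  56  53  54  52  53  52  56  53  54  46  54  54  54  54  56  53  56  55  54  52  55  53  53  54  53  54  52  56  54  53  52  51  56
192  121  84  84  82  69  59  54  56  51  57  54  61  54  52  55  56  58  57  56  55  58  55  55  56  55  55  55  56  57  58  58  57  57  57  55  56  56  53  57  55
193  167 105  94 121 139 108  86  73  64  61  55  52  58  55  58  55  56  58  55  58  59  60  54  57  57  57  60  55  58  54  59  58  58  60  59  58  58  53  60  56
194  136  91 108 169 208 183 164 160 144 105  76  68  62  56  57  58  53  56  55  57  54  53  60  56  61  57  52  62  53  57  60  58  60  58  56  57  59  57  60  58
195  118  88 122 185 221 222 225 227 213 179 161 137  95  79  65  61  59  61  57  56  55  56  53  68  
[... 2497 characters left out ...]
  67  64  65  72  95 115 122 117 110 102
211   46  45  53  47  46  51  52  52  51  48  50  51  51  54  54  55  47  54  79 101 114 110 112 111 105  97  94  94  86  81  77  78  80  83 102 118 121 117 118 112
212   54  49  54  49  50  54  52  49  49  51  57  50  50  53  49  51  51  56  87 111 111 110 114 115 111 110 111 111 106  97  96  99  92  92 111 120 118 118 119 117
213   55  52  55  51  52  54  50  53  51  53  50  51  50  53  50  51  52  62  89 113 115 113 111 114 112 107 107 112 108  99 102 103  95  97 113 118 116 117 119 120
214   50  55  57  51  53  55  55  49  50  53  53  49  53  54  55  52  55  68  97 109 112 115 114 114 109 106 100 101  98  99  99  98 106 113 121 118 118 115 116 119
```

Run:
```python
from h import *
for q,z in(((199,198.7),.094),((211,201.7),.094),((199,193.0),.094),((211,196.0),.094),((199,204.4),.094),((199,204.4),.078),((216,203),.100)):
    print(q,z,(tocl(cast("top",q,z))*1e3).round(1))
im=cv2.imread("pics/top4.png");g=im[195:225,190:226,0].astype(float)
m=(im[...,0]<100)
w=np.clip(125-im[199:208,212:221,0].astype(float),0,45);yy,xx=np.mgrid[199:208,212:221];print((w*xx).sum()/w.sum(),(w*yy).sum()/w.sum());print(w.astype(int))
```

```text
(199, 198.7) 0.094 [135.1   1.9  94. ]
(211, 201.7) 0.094 [99.6  1.6 94. ]
(199, 193.0) 0.094 [140.  -14.2  94. ]
(211, 196.0) 0.094 [104.4 -14.5  94. ]
(199, 204.4) 0.094 [130.2  17.9  94. ]
(199, 204.4) 0.078 [133.8  14.6  78. ]
(216, 203) 0.1 [ 83.7   2.9 100. ]
215.97266881028938 202.91800643086816
[[ 0  0  0  0  0  0  0  0  0]
 [ 0  0  0  0  0  0  0  0  0]
 [ 0  0  0 25 33 16  0  0  0]
 [ 0  0 21 42 45 39 12  0  0]
 [ 0  0 28 42 45 44 28  0  0]
 [ 0  0 11 39 45 42 11  0  0]
 [ 0  0  0  9 28 17  0  0  0]
 [ 0  0  0  0  0  0  0  0  0]
 [ 0  0  0  0  0  0  0  0  0]]
```

Run:
```python
from h import *
for n,(x0,y0,x1,y1),f in(("top",(218,192,266,228),16),("side",(240,230,292,290),10)):
    im=cv2.imread(f"pics/{n}0.png")
    a=cv2.resize(im[y0:y1,x0:x1],None,fx=f,fy=f,interpolation=cv2.INTER_CUBIC)
    def dot(p,c):
        q=proj(n,p);cv2.circle(a,(int((q[0]-x0+.5)*f),int((q[1]-y0+.5)*f)),3,c,-1)
    for s in(-1,1):
        for x in(.05,.035,.02,0,-.023): dot(cl(x,s*.0165,.064),(0,0,255))   # inner top edge of rails
        for x in(.05,.02,0,-.035): dot(cl(x,s*.028,.05),(0,255,0))
        dot(cl(.049,s*.028,.064),(255,0,0))
    for x in(.05,.02): dot(cl(x,0,.05),(0,255,255))
    cv2.imwrite(f"pics/j_{n}.png",a)
```

```text
(no output)
```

View pics/j_top.png

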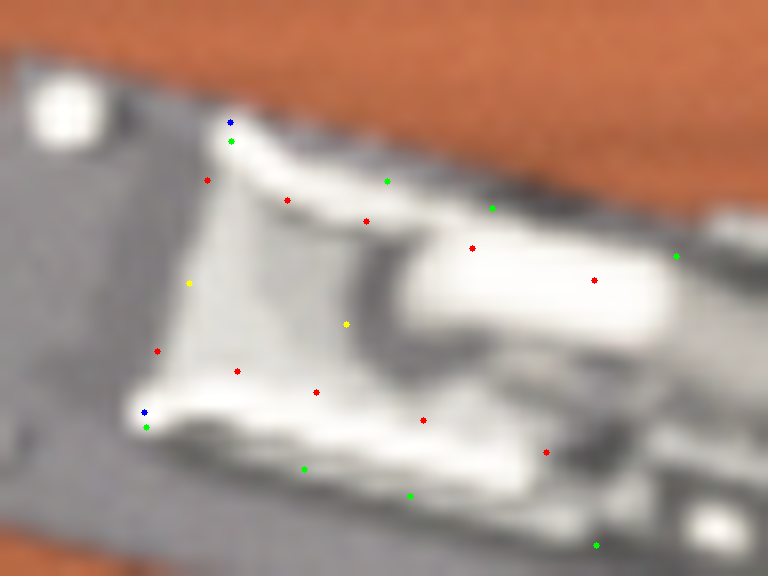

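View pics/j_side.png

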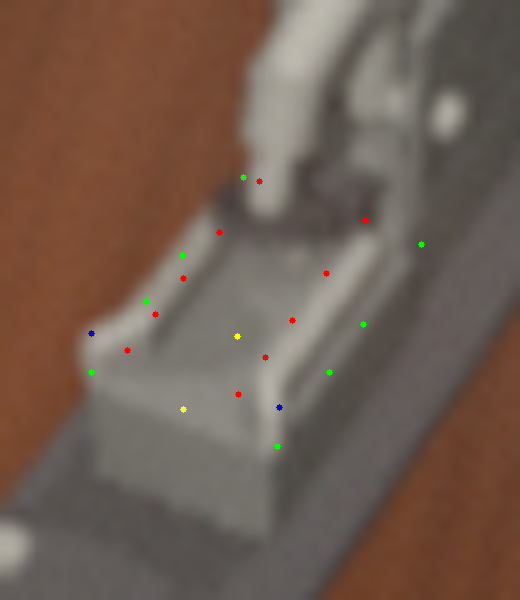

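Call:
{"method": "send_rows", "body": {
  "deltas": [
    {"translation": [0, 8, 0], "spin": 0, "fingers": 1},
    {"translation": [0, 10, 0], "spin": 0, "fingers": 1},
    {"translation": [0, 6, 0], "spin": 0, "fingers": 1},
    {"translation": [0, 0, 0], "spin": 0, "fingers": 1},
    {"translation": [0, 0, 0], "spin": 0, "fingers": 1}
  ]
}}

```text
time_s: 6.45
tcp_pos: [0.5628, 0.1926, 0.0707]
tcp_rot: [0.56, 0.431, -0.431, -0.56]
contact_force: [0.7, -0.1, -1.8]
opening: 0.0298
```

Run:
```python
from h import *
rep(cl(.13,0.0003,.0665),75.1+90)
cv2.imwrite(f"pics/top5.png",camera("top")["pixels"][:,:,::-1])
cv2.imwrite(f"pics/side5.png",camera("side")["pixels"][:,:,::-1])
rep(cl(.13,0.0003,.0665),75.1+90)
t=cv2.imread("pics/top5.png")[170:250,150:290]
cv2.imwrite("pics/e5t.png",cv2.resize(t,None,fx=5.5,fy=5.5,interpolation=cv2.INTER_CUBIC))
```

```text
t 6.45 tcp [0.5628 0.1926 0.0707] zyaw 165.14 ty [-0.001 -0.001 -1.   ] F [ 0.7 -0.1 -1.8] open 0.0298 clamp [160.5   1.7  70.7] Fcl [ 0.1 -0.7 -1.8] q6 -0.861
 shift [-30.5   4.2  -1.4]
 world turn -0.04  spin(tool y down) 0.04
t 6.55 tcp [0.5632 0.1926 0.0713] zyaw 165.12 ty [ 0.001  0.    -1.   ] F [-0.2  0.9 -1.5] open 0.0295 clamp [160.6   1.3  71.3] Fcl [ 0.8  0.4 -1.5] q6 -0.861
 shift [-30.6   4.8  -1. ]
 world turn -0.02  spin(tool y down) 0.02
```

View pics/e5t.png

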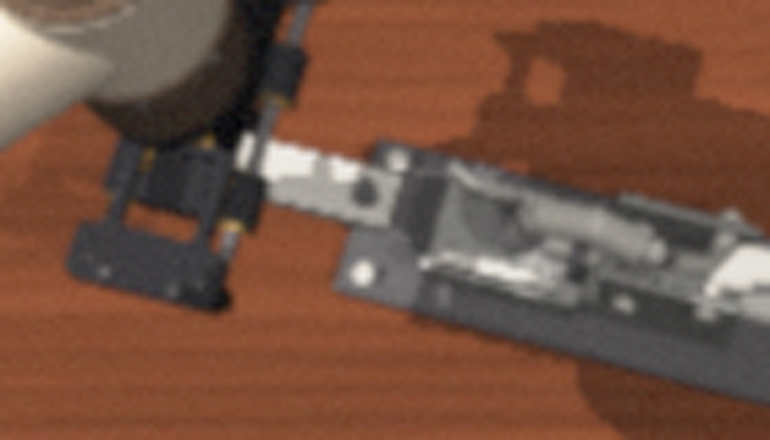

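View pics/side5.png

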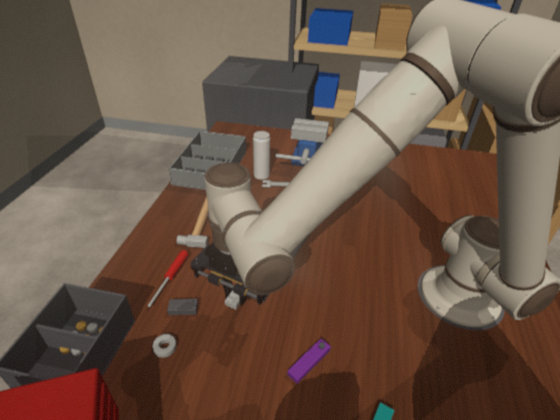

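Run:
```python
from h import *
im=cv2.imread("pics/top5.png")[...,0].astype(float)
for c in(199,202,205,208,211):
    col=im[188:216,c];r=np.arange(188,216)
    # upper edge: first crossing 105; lower: last crossing of 105
    up=next(i for i in range(27) if col[i]<105<=col[i+1]);lo=next(i for i in range(up+6,27) if col[i]>=100>col[i+1])
    u=r[up]+(105-col[up])/(col[up+1]-col[up]);l=r[lo]+(col[lo]-100)/(col[lo]-col[lo+1])
    print(c,round(u,2),round(l,2),(tocl(cast("top",(c,u),.072))*1e3).round(1),(tocl(cast("top",(c,l),.072))*1e3).round(1),(tocl(cast("top",(c,l),.056))*1e3).round(1))
yy,xx=np.mgrid[200:210,211:222];w=np.clip(125-im[200:210,211:222],0,45);print(w.astype(int))
print((w*xx).sum()/w.sum(),(w*yy).sum()/w.sum(),(tocl(cast("top",((w*xx).sum()/w.sum(),(w*yy).sum()/w.sum()),.078))*1e3).round(1))
```

```text
199 194.5 205.94 [143.9 -15.   72. ] [133.9  17.8  72. ] [137.5  14.6  56. ]
202 195.35 206.7 [134.8 -14.8  72. ] [124.9  17.7  72. ] [128.4  14.5  56. ]
205 196.24 207.68 [125.6 -14.4  72. ] [115.7  18.3  72. ] [119.1  15.1  56. ]
208 197.41 208.54 [116.2 -13.3  72. ] [106.6  18.5  72. ] [109.8  15.3  56. ]
211 197.47 209.11 [107.7 -15.4  72. ] [97.7 17.9 72. ] [100.9  14.7  56. ]
[[ 0  0  0  0  0  0 12 13 20  0  0]
 [ 0  0  0  0  0  0  0  0  0  0  0]
 [ 0  0  0  0  0 18  0  0  0  0  0]
 [ 0  0  0  1 30 40 25  0  0  0  0]
 [ 0  0  0 20 41 45 41  8  0  0  0]
 [ 0  0  0 29 45 45 44 18  0  0  0]
 [ 0  0  0 14 40 45 43 13  0  0  0]
 [ 0  0  0  0  9 15 10  0  0  0 13]
 [ 0  0  0  0  0  0  0  0  0  0 27]
 [20  0  0  0  0  0  0  0  0  0 39]]
216.43550446998722 204.92337164750958 [85.   3.2 78. ]
```

Call:
{"method": "send_rows", "body": {
  "deltas": [
    {"translation": [-8, 2, -0.4], "spin": 0, "fingers": 1},
    {"translation": [-8, 2, -0.4], "spin": 0, "fingers": 1},
    {"translation": [-8, 0, 0], "spin": 0, "fingers": 1},
    {"translation": [-6, 0, 0], "spin": 0, "fingers": 1},
    {"translation": [-6, 0, 0], "spin": 0, "fingers": 1}
  ]
}}

```text
time_s: 7.05
tcp_pos: [0.5545, 0.1564, 0.0672]
tcp_rot: [0.561, 0.431, -0.431, -0.561]
contact_force: [-0.2, 0.1, -3.6]
opening: 0.0301
```

Run:
```python
from h import *
rep(cl(.0875,0.0003,.0665),75.1+90)
cv2.imwrite(f"pics/top6.png",camera("top")["pixels"][:,:,::-1])
t=cv2.imread("pics/top6.png")[180:240,190:270]
cv2.imwrite("pics/e6t.png",cv2.resize(t,None,fx=9,fy=9,interpolation=cv2.INTER_CUBIC))
```

```text
t 7.05 tcp [0.5545 0.1564 0.0672] zyaw 165.06 ty [ 0.  0. -1.] F [-0.2  0.1 -3.6] open 0.0301 clamp [123.3   0.5  67.2] Fcl [ 0.   0.2 -3.6] q6 -0.817
 shift [-35.8   0.7  -0.2]
 world turn 0.04  spin(tool y down) -0.04
```

View pics/e6t.png

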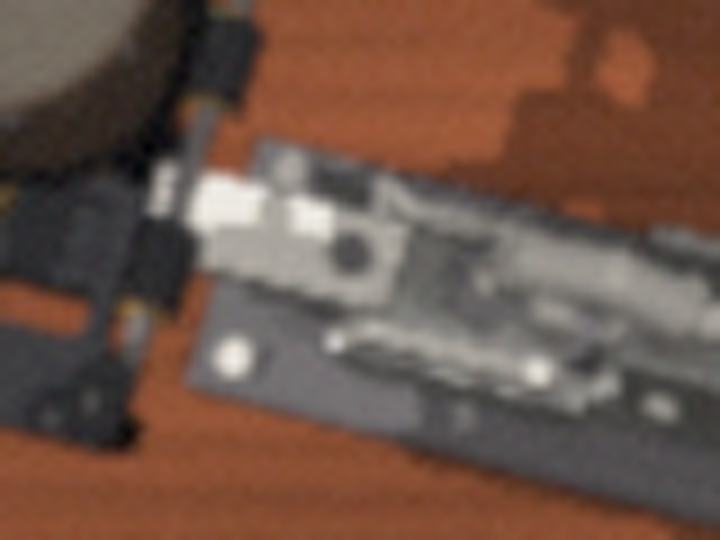

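Call:
{"method": "send_rows", "body": {
  "deltas": [
    {"translation": [-5, 0, 0.8], "spin": 0, "fingers": 1},
    {"translation": [-5, 0, 0], "spin": 0, "fingers": 1},
    {"translation": [-5, 0, 0], "spin": 0, "fingers": 1}
  ]
}}

```text
time_s: 7.4
tcp_pos: [0.5498, 0.1427, 0.0671]
tcp_rot: [-0.561, -0.431, 0.431, 0.561]
contact_force: [0.1, -0.4, -3.5]
opening: 0.0296
```

Call:
{"method": "send_rows", "body": {
  "deltas": [
    {"translation": [-5, 0, 0], "spin": 0, "fingers": 1},
    {"translation": [-4, 0, 0], "spin": 0, "fingers": 1}
  ]
}}

```text
time_s: 7.6
tcp_pos: [0.5475, 0.1338, 0.067]
tcp_rot: [-0.561, -0.431, 0.431, 0.561]
contact_force: [-0.8, 0.1, -3.5]
opening: 0.0294
```

Run:
```python
from h import *
rep(cl(.0875,0.0003,.0665),75.1+90)
cv2.imwrite(f"pics/top7.png",camera("top")["pixels"][:,:,::-1])
t=cv2.imread("pics/top7.png")[180:240,190:270]
cv2.imwrite("pics/e7t.png",cv2.resize(t,None,fx=9,fy=9,interpolation=cv2.INTER_CUBIC))
```

```text
t 7.6 tcp [0.5475 0.1338 0.067 ] zyaw 165.09 ty [-0. -0. -1.] F [-0.8  0.1 -3.5] open 0.0294 clamp [99.7  1.4 67. ] Fcl [-0.1  0.8 -3.5] q6 -0.788
 shift [-12.2   0.5  -1.1]
 world turn 0.01  spin(tool y down) -0.01
```

View pics/e7t.png

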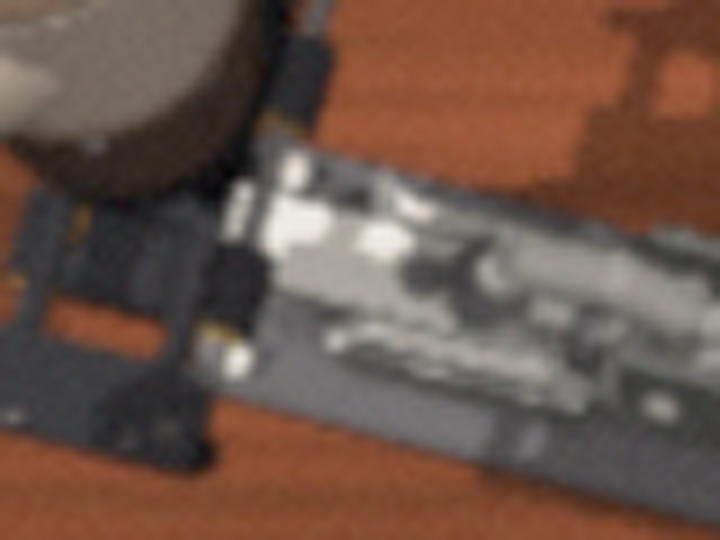

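Call:
{"method": "send_rows", "body": {
  "deltas": [
    {"translation": [-4, 0.5, 0], "spin": 0, "fingers": 1},
    {"translation": [-4, 0.3, 0], "spin": 0, "fingers": 1},
    {"translation": [-4, 0, 0], "spin": 0, "fingers": 1},
    {"translation": [-3, 0, 0], "spin": 0, "fingers": 1}
  ]
}}

```text
time_s: 8.05
tcp_pos: [0.5436, 0.1194, 0.0662]
tcp_rot: [-0.561, -0.431, 0.431, 0.561]
contact_force: [0.6, 0.1, -2.9]
opening: 0.0296
```

Call:
{"method": "send_rows", "body": {
  "deltas": [
    {"translation": [-1, 0, 0], "spin": 0, "fingers": 1},
    {"translation": [-1, 0, 0], "spin": 0, "fingers": 1}
  ]
}}

```text
time_s: 8.25
tcp_pos: [0.5433, 0.1177, 0.0663]
tcp_rot: [0.561, 0.431, -0.431, -0.561]
contact_force: [-0.5, 0.1, -2.8]
opening: 0.0293
```

Run:
```python
from h import *
rep(cl(.0775,0.0003,.0665),75.1+90)
```

```text
t 8.25 tcp [0.5433 0.1177 0.0663] zyaw 165.09 ty [ 0.  0. -1.] F [-0.5  0.1 -2.8] open 0.0293 clamp [83.1  1.3 66.3] Fcl [-0.1  0.5 -2.8] q6 -0.765
 shift [-5.6 -0.2 -1. ]
 world turn 0.01  spin(tool y down) -0.01
```

Call:
{"method": "send_rows", "body": {
  "deltas": [
    {"translation": [-1, 0, 0], "spin": 0, "fingers": 1},
    {"translation": [-1, 0, 0], "spin": 0, "fingers": 1}
  ]
}}

```text
time_s: 8.45
tcp_pos: [0.5428, 0.1159, 0.0663]
tcp_rot: [0.561, 0.431, -0.431, -0.561]
contact_force: [0.2, 0.3, -2.9]
opening: 0.0297
```

Call:
{"method": "send_rows", "body": {
  "deltas": [
    {"translation": [-1, 0, 0], "spin": 0, "fingers": 1}
  ]
}}

```text
time_s: 8.55
tcp_pos: [0.5425, 0.115, 0.0663]
tcp_rot: [0.561, 0.431, -0.431, -0.561]
contact_force: [-0.2, 0.5, -3.4]
opening: 0.03
```

Call:
{"method": "send_rows", "body": {
  "deltas": [
    {"translation": [-1, 0, 0], "spin": 0, "fingers": 1}
  ]
}}

```text
time_s: 8.65
tcp_pos: [0.5422, 0.114, 0.0662]
tcp_rot: [0.561, 0.431, -0.431, -0.561]
contact_force: [1.1, -0.6, -2.5]
opening: 0.0293
```

Call:
{"method": "send_rows", "body": {
  "deltas": [
    {"translation": [-1, 0, 0], "spin": 0, "fingers": 1}
  ]
}}

```text
time_s: 8.75
tcp_pos: [0.5421, 0.1132, 0.0663]
tcp_rot: [-0.561, -0.431, 0.431, 0.561]
contact_force: [-1.2, 3.2, -3.6]
opening: 0.0293
```

Run:
```python
from h import *
rep(cl(.0775,0.0003,.0665),75.1+90)
```

```text
t 8.75 tcp [0.5421 0.1132 0.0663] zyaw 165.09 ty [ 0.001  0.001 -1.   ] F [-1.2  3.2 -3.6] open 0.0293 clamp [78.4  1.3 66.3] Fcl [ 2.8  2.  -3.6] q6 -0.759
 shift [-0.9 -0.2 -1. ]
 world turn 0.01  spin(tool y down) -0.01
```

Call:
{"method": "send_rows", "body": {
  "deltas": [
    {"translation": [-0.5, 0, 0], "spin": 0, "fingers": 1}
  ]
}}

```text
time_s: 8.85
tcp_pos: [0.5422, 0.1131, 0.0664]
tcp_rot: [-0.561, -0.431, 0.43, 0.561]
contact_force: [-0.9, 3.3, -3.3]
opening: 0.0294
```

Call:
{"method": "send_rows", "body": {
  "deltas": [
    {"translation": [-0.5, 0, 0], "spin": 0, "fingers": 1}
  ]
}}

```text
time_s: 8.95
tcp_pos: [0.5423, 0.113, 0.0665]
tcp_rot: [-0.561, -0.432, 0.43, 0.561]
contact_force: [-0.5, 5.5, -3.4]
opening: 0.0292
```

Run:
```python
from h import *
rep(cl(.0775,0.0003,.0665),75.1+90)
```

```text
t 8.95 tcp [0.5423 0.113  0.0665] zyaw 165.07 ty [ 0.002  0.002 -1.   ] F [-0.5  5.5 -3.4] open 0.0292 clamp [78.2  1.1 66.5] Fcl [ 5.2  1.9 -3.4] q6 -0.758
 shift [-0.7 -0.  -0.8]
 world turn 0.03  spin(tool y down) -0.03
```

Call:
{"method": "send_rows", "body": {
  "deltas": [
    {"translation": [-1, 0, 0], "spin": 0, "fingers": 1}
  ]
}}

```text
time_s: 9.05
tcp_pos: [0.5425, 0.113, 0.0666]
tcp_rot: [-0.561, -0.432, 0.429, 0.561]
contact_force: [-1.2, 10.1, -3.8]
opening: 0.0294
```

Call:
{"method": "send_rows", "body": {
  "deltas": [
    {"translation": [-1, 0, 0], "spin": 0, "fingers": 1}
  ]
}}

```text
time_s: 9.15
tcp_pos: [0.5426, 0.1129, 0.0668]
tcp_rot: [-0.56, -0.433, 0.428, 0.561]
contact_force: [-1.9, 12.1, -2.7]
opening: 0.0297
```

Run:
```python
from h import *
rep(cl(.0775,0.0003,.0665),75.1+90)
```

```text
t 9.15 tcp [0.5426 0.1129 0.0668] zyaw 165.03 ty [ 0.005  0.005 -1.   ] F [-1.9 12.1 -2.7] open 0.0297 clamp [78.2  0.7 66.8] Fcl [11.2  4.9 -2.7] q6 -0.755
 shift [-0.7  0.3 -0.4]
 world turn 0.07  spin(tool y down) -0.07
```

Call:
{"method": "send_rows", "body": {
  "deltas": [
    {"translation": [0, 0, 0], "spin": 0, "fingers": 1},
    {"translation": [0, 0, 0], "spin": 0, "fingers": 1},
    {"translation": [0, 0, 0], "spin": 0, "fingers": 1},
    {"translation": [0, 0, 0], "spin": 0, "fingers": 1},
    {"translation": [0, 0, 0], "spin": 0, "fingers": 1},
    {"translation": [0, 0, 0], "spin": 0, "fingers": 1}
  ]
}}

```text
time_s: 9.75
tcp_pos: [0.5425, 0.1129, 0.0667]
tcp_rot: [-0.56, -0.433, 0.429, 0.561]
contact_force: [-0.9, 10.4, -3.1]
opening: 0.0297
```

Run:
```python
from h import *
rep(cl(.0775,0.0003,.0665),75.1+90)
cv2.imwrite(f"pics/top8.png",camera("top")["pixels"][:,:,::-1])
t=cv2.imread("pics/top8.png")[180:240,190:270]
cv2.imwrite("pics/e8t.png",cv2.resize(t,None,fx=9,fy=9,interpolation=cv2.INTER_CUBIC))
rep()
```

```text
t 9.75 tcp [0.5425 0.1129 0.0667] zyaw 165.06 ty [ 0.004  0.004 -1.   ] F [-0.9 10.4 -3.1] open 0.0297 clamp [78.2  0.9 66.7] Fcl [ 9.8  3.6 -3.1] q6 -0.755
 shift [-0.7  0.2 -0.6]
 world turn 0.04  spin(tool y down) -0.04
t 9.8 tcp [0.5425 0.1129 0.0667] zyaw 165.05 ty [ 0.004  0.004 -1.   ] F [-1.2 10.1 -3.2] open 0.0296 clamp [78.2  0.9 66.7] Fcl [ 9.4  3.8 -3.2] q6 -0.755
```

View pics/e8t.png

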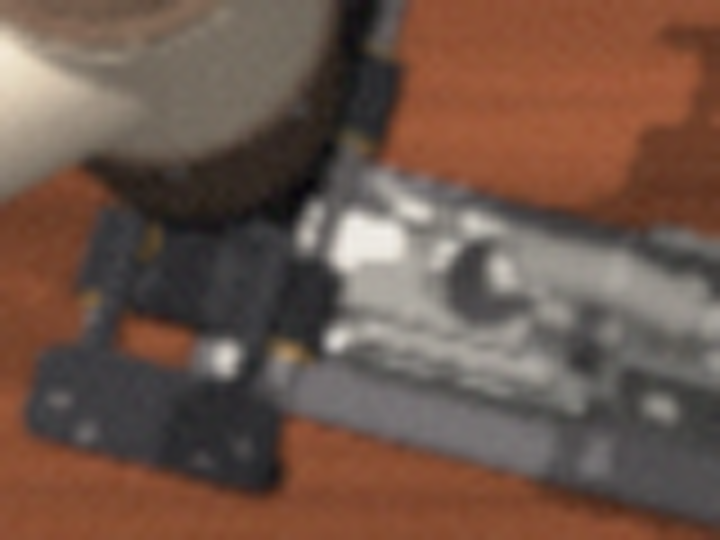

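Call:
{"method": "send_rows", "body": {
  "deltas": [
    {"translation": [0, 0.6, 0], "spin": 0, "fingers": 1},
    {"translation": [0, 0.6, 0], "spin": 0, "fingers": 1}
  ]
}}

```text
time_s: 10.0
tcp_pos: [0.5426, 0.1129, 0.0659]
tcp_rot: [-0.56, -0.433, 0.429, 0.561]
contact_force: [-2.5, 10.6, 0.5]
opening: 0.0296
```

Call:
{"method": "send_rows", "body": {
  "deltas": [
    {"translation": [0, 0.3, 0], "spin": 0, "fingers": 1},
    {"translation": [0, 0, 0], "spin": 0, "fingers": 1},
    {"translation": [0, 0, 0], "spin": 0, "fingers": 1},
    {"translation": [0, 0, 0], "spin": 0, "fingers": 1},
    {"translation": [0, 0, 0], "spin": 0, "fingers": 1}
  ]
}}

```text
time_s: 10.5
tcp_pos: [0.5426, 0.1129, 0.0658]
tcp_rot: [-0.56, -0.433, 0.429, 0.561]
contact_force: [-1.6, 10.3, -0.5]
opening: 0.0295
```

Run:
```python
from h import *
rep(cl(.0775,0.0003,.0665),75.1+90)
```

```text
t 10.5 tcp [0.5426 0.1129 0.0658] zyaw 165.07 ty [ 0.004  0.004 -1.   ] F [-1.6 10.3 -0.5] open 0.0295 clamp [78.2  0.8 65.8] Fcl [ 9.6  4.2 -0.5] q6 -0.756
 shift [-0.7 -0.7 -0.5]
 world turn 0.03  spin(tool y down) -0.03
```

Call:
{"method": "send_rows", "body": {
  "deltas": [
    {"translation": [1, 0, 0], "spin": 0, "fingers": 1},
    {"translation": [1, 0, 0], "spin": 0, "fingers": 1},
    {"translation": [0, 0, 0], "spin": 0, "fingers": 1}
  ]
}}

```text
time_s: 10.8
tcp_pos: [0.5425, 0.113, 0.0653]
tcp_rot: [0.561, 0.432, -0.43, -0.56]
contact_force: [-1.0, 5.4, -0.8]
opening: 0.0296
```

Call:
{"method": "send_rows", "body": {
  "deltas": [
    {"translation": [0, 0, 0], "spin": 0, "fingers": 0.6},
    {"translation": [0, 0, 0], "spin": 0, "fingers": 0.5},
    {"translation": [0, 0, 0], "spin": 0, "fingers": 0.4},
    {"translation": [0, 0, 0], "spin": 0, "fingers": 0.2},
    {"translation": [0, 0, 0], "spin": 0, "fingers": 0.1},
    {"translation": [0, 0, 0], "spin": 0, "fingers": 0.1},
    {"translation": [0, 0, 0], "spin": 0, "fingers": 0.1}
  ]
}}

```text
time_s: 11.5
tcp_pos: [0.5416, 0.1119, 0.0647]
tcp_rot: [0.561, 0.431, -0.431, -0.561]
contact_force: [0.3, 0.7, 0.1]
opening: 0.0738
```

Run:
```python
from h import *
rep(cl(.0775,0.0003,.0665),75.1+90)
cv2.imwrite(f"pics/top9.png",camera("top")["pixels"][:,:,::-1])
t=cv2.imread("pics/top9.png")[180:240,190:270]
cv2.imwrite("pics/e9t.png",cv2.resize(t,None,fx=9,fy=9,interpolation=cv2.INTER_CUBIC))
```

```text
t 11.5 tcp [0.5416 0.1119 0.0647] zyaw 165.09 ty [-0. -0. -1.] F [0.3 0.7 0.1] open 0.0738 clamp [77.   1.4 64.7] Fcl [ 0.8 -0.2  0.1] q6 -0.757
 shift [ 0.5 -1.8 -1.1]
 world turn 0.01  spin(tool y down) -0.01
```

View pics/e9t.png

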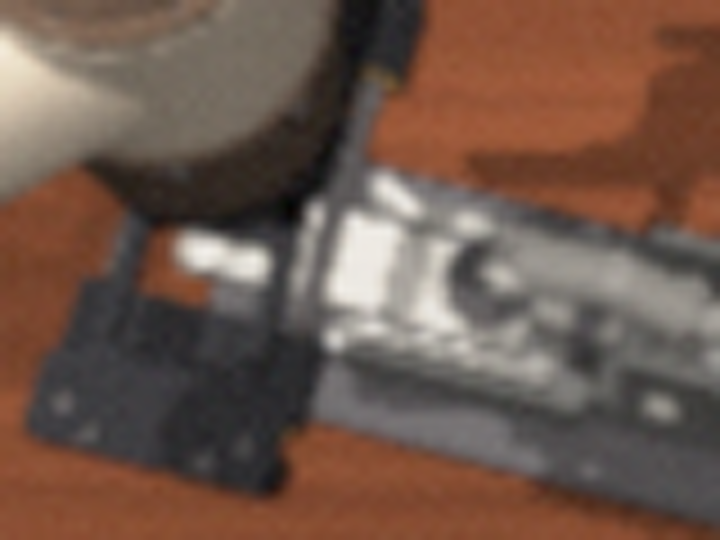

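Call:
{"method": "send_rows", "body": {
  "deltas": [
    {"translation": [0, -10, 0], "spin": 0, "fingers": 0.1},
    {"translation": [0, -25, 0], "spin": 0, "fingers": 0.1},
    {"translation": [0, -30, 0], "spin": 0, "fingers": 0.1},
    {"translation": [0, -35, 0], "spin": 0, "fingers": 1},
    {"translation": [0, -35, 0], "spin": 0, "fingers": 1},
    {"translation": [0, -35, 0], "spin": 0, "fingers": 1},
    {"translation": [0, -5, 0], "spin": 0, "fingers": 1}
  ],
  "grip_force": 20
}}

```text
time_s: 12.25
tcp_pos: [0.544, 0.1127, 0.2459]
tcp_rot: [0.562, 0.435, -0.427, -0.559]
contact_force: [0.8, 0.2, -0.6]
opening: 0.0541
```

Call:
{"method": "send_rows", "body": {
  "deltas": [
    {"translation": [-30, 0, 0], "spin": 0, "fingers": 1},
    {"translation": [-35, 0, 0], "spin": 0, "fingers": 1},
    {"translation": [-35, 0, 0], "spin": 0, "fingers": 1},
    {"translation": [-35, 0, 0], "spin": 0, "fingers": 1},
    {"translation": [-35, 0, 0], "spin": 0, "fingers": 1},
    {"translation": [-35, 0, 0], "spin": 0, "fingers": 1},
    {"translation": [-30, 0, -1], "spin": 0, "fingers": 1},
    {"translation": [-15, 0, 0], "spin": 0, "fingers": 1}
  ]
}}

```text
time_s: 13.05
tcp_pos: [0.4772, -0.1317, 0.2399]
tcp_rot: [-0.561, -0.43, 0.43, 0.561]
contact_force: [0.5, -0.0, -0.5]
opening: 0.001
```

Call:
{"method": "send_rows", "body": {
  "deltas": [
    {"translation": [0, 0, 0], "spin": 0, "fingers": 1},
    {"translation": [0, 0, 0], "spin": 0, "fingers": 1}
  ]
}}

```text
time_s: 13.25
tcp_pos: [0.4781, -0.1298, 0.2398]
tcp_rot: [-0.561, -0.431, 0.431, 0.561]
contact_force: [-0.6, 0.2, -0.3]
opening: 0.0004
```

Run:
```python
from h import *
rep(cl(-.174,0,.205),75.1+90)
for n in("top","side"): cv2.imwrite(f"pics/{n}10.png",camera(n)["pixels"][:,:,::-1])
t=cv2.imread("pics/top10.png")[180:270,200:360]
cv2.imwrite("pics/e10t.png",cv2.resize(t,None,fx=5,fy=5,interpolation=cv2.INTER_CUBIC))
t=cv2.imread("pics/side10.png")[160:320,230:370]
cv2.imwrite("pics/e10s.png",cv2.resize(t,None,fx=3.7,fy=3.7,interpolation=cv2.INTER_CUBIC))
```

```text
t 13.25 tcp [ 0.4781 -0.1298  0.2398] zyaw 165.04 ty [-0.  0. -1.] F [-0.6  0.2 -0.3] open 0.0004 clamp [-172.9    0.6  239.8] Fcl [ 0.1  0.6 -0.3] q6 -0.324
 shift [-1.1 34.8 -0.7]
 world turn 0.06  spin(tool y down) -0.06
```

View pics/e10t.png

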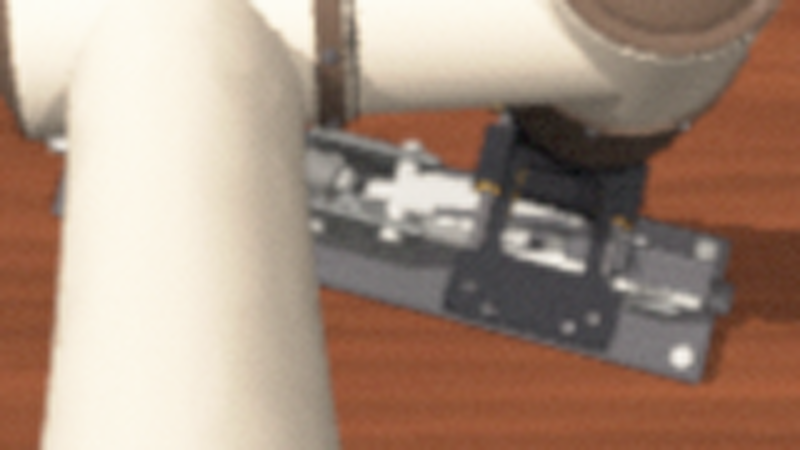

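View pics/e10s.png

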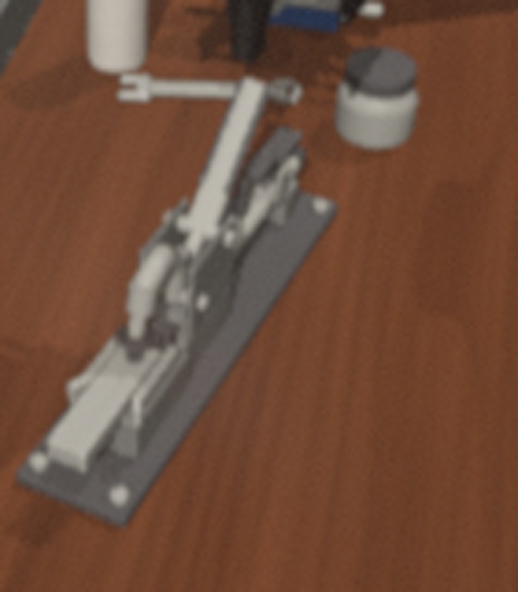

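Call:
{"method": "send_rows", "body": {
  "deltas": [
    {"translation": [0, 12, 0], "spin": 0, "fingers": 1},
    {"translation": [0, 12, 0], "spin": 0, "fingers": 1},
    {"translation": [0, 8, 0], "spin": 0, "fingers": 1},
    {"translation": [0, 4, 0], "spin": 0, "fingers": 1},
    {"translation": [0, 2, 0], "spin": 0, "fingers": 1}
  ]
}}

```text
time_s: 13.85
tcp_pos: [0.4781, -0.1297, 0.2009]
tcp_rot: [-0.56, -0.431, 0.431, 0.561]
contact_force: [-0.8, 0.7, -0.6]
opening: 0.0005
```

Call:
{"method": "send_rows", "body": {
  "deltas": [
    {"translation": [0, 2, 0], "spin": 0, "fingers": 1},
    {"translation": [0, 2, 0], "spin": 0, "fingers": 1}
  ]
}}

```text
time_s: 14.05
tcp_pos: [0.4788, -0.1299, 0.1981]
tcp_rot: [0.561, 0.431, -0.431, -0.56]
contact_force: [-0.2, 1.0, 2.5]
opening: 0.0008
```

Call:
{"method": "send_rows", "body": {
  "deltas": [
    {"translation": [0, 2, 0], "spin": 0, "fingers": 1},
    {"translation": [0, 2, 0], "spin": 0, "fingers": 1}
  ]
}}

```text
time_s: 14.25
tcp_pos: [0.4788, -0.1299, 0.1942]
tcp_rot: [0.561, 0.431, -0.431, -0.56]
contact_force: [0.1, 0.3, 1.2]
opening: 0.0007
```

Run:
```python
from h import *
rep()
```

```text
t 14.25 tcp [ 0.4788 -0.1299  0.1942] zyaw 165.09 ty [ 0.001 -0.    -1.   ] F [0.1 0.3 1.2] open 0.0007 clamp [-172.8    0.   194.2] Fcl [ 0.3 -0.   1.2] q6 -0.324
```

Call:
{"method": "send_rows", "body": {
  "deltas": [
    {"translation": [-1.8, 2.5, 0], "spin": 0, "fingers": 1},
    {"translation": [-1.8, 2.5, 0], "spin": 0, "fingers": 1},
    {"translation": [-1.8, 2.5, 0], "spin": 0, "fingers": 1},
    {"translation": [-1.8, 2.5, 0], "spin": 0, "fingers": 1}
  ]
}}

```text
time_s: 14.65
tcp_pos: [0.4769, -0.137, 0.184]
tcp_rot: [0.561, 0.431, -0.431, -0.56]
contact_force: [0.7, 1.4, 5.9]
opening: 0.0002
```

Call:
{"method": "send_rows", "body": {
  "deltas": [
    {"translation": [-1.6, 2.5, 0], "spin": 0, "fingers": 1},
    {"translation": [-1.6, 2.5, 0], "spin": 0, "fingers": 1},
    {"translation": [-1.5, 2.5, 0], "spin": 0, "fingers": 1},
    {"translation": [-1.5, 2.5, 0], "spin": 0, "fingers": 1}
  ]
}}

```text
time_s: 15.05
tcp_pos: [0.4755, -0.1425, 0.1754]
tcp_rot: [0.561, 0.432, -0.43, -0.56]
contact_force: [-2.1, 4.6, 11.9]
opening: 0.0003
```

Run:
```python
from h import *
rep()
```

```text
t 15.05 tcp [ 0.4755 -0.1425  0.1754] zyaw 165.12 ty [ 0.002  0.    -1.   ] F [-2.1  4.6 11.9] open 0.0003 clamp [-1.858e+02 -1.000e-01  1.754e+02] Fcl [ 3.9  3.3 11.9] q6 -0.296
```

Call:
{"method": "send_rows", "body": {
  "deltas": [
    {"translation": [-1.1, 2, 0], "spin": 0, "fingers": 1},
    {"translation": [-1.1, 2, 0], "spin": 0, "fingers": 1},
    {"translation": [-1, 2, 0], "spin": 0, "fingers": 1},
    {"translation": [-1, 2, 0], "spin": 0, "fingers": 1}
  ]
}}

```text
time_s: 15.45
tcp_pos: [0.4744, -0.1466, 0.1672]
tcp_rot: [0.561, 0.432, -0.43, -0.56]
contact_force: [-2.1, 3.6, 9.9]
opening: 0.0007
```

Call:
{"method": "send_rows", "body": {
  "deltas": [
    {"translation": [-0.9, 2, 0], "spin": 0, "fingers": 1},
    {"translation": [-0.9, 2, 0], "spin": 0, "fingers": 1},
    {"translation": [-0.8, 2, 0], "spin": 0, "fingers": 1},
    {"translation": [-0.8, 2, 0], "spin": 0, "fingers": 1}
  ]
}}

```text
time_s: 15.85
tcp_pos: [0.4735, -0.1499, 0.159]
tcp_rot: [0.561, 0.432, -0.431, -0.56]
contact_force: [-2.3, 3.6, 10.3]
opening: 0.0009
```

Run:
```python
from h import *
rep()
```

```text
t 15.85 tcp [ 0.4735 -0.1499  0.159 ] zyaw 165.12 ty [ 0.002  0.    -1.   ] F [-2.3  3.6 10.3] open 0.0009 clamp [-193.6   -0.   159. ] Fcl [ 2.9  3.1 10.3] q6 -0.281
```

Call:
{"method": "send_rows", "body": {
  "deltas": [
    {"translation": [-0.8, 2, 0], "spin": 0, "fingers": 1},
    {"translation": [-0.7, 2, 0], "spin": 0, "fingers": 1},
    {"translation": [-0.7, 2, 0], "spin": 0, "fingers": 1},
    {"translation": [-0.6, 2, 0], "spin": 0, "fingers": 1}
  ]
}}

```text
time_s: 16.25
tcp_pos: [0.4727, -0.1526, 0.1506]
tcp_rot: [0.561, 0.431, -0.43, -0.56]
contact_force: [-0.6, 2.4, 6.4]
opening: 0.0006
```

Call:
{"method": "send_rows", "body": {
  "deltas": [
    {"translation": [-0.6, 1.5, 0], "spin": 0, "fingers": 1},
    {"translation": [-0.5, 1.5, 0], "spin": 0, "fingers": 1},
    {"translation": [-0.5, 1.5, 0], "spin": 0, "fingers": 1}
  ]
}}

```text
time_s: 16.55
tcp_pos: [0.4723, -0.1539, 0.1456]
tcp_rot: [0.561, 0.432, -0.43, -0.561]
contact_force: [0.6, 4.1, 4.6]
opening: 0.0002
```

Run:
```python
from h import *
rep()
```

```text
t 16.55 tcp [ 0.4723 -0.1539  0.1456] zyaw 165.09 ty [ 0.002  0.001 -1.   ] F [0.6 4.1 4.6] open 0.0002 clamp [-1.977e+02  1.000e-01  1.456e+02] Fcl [4.1 0.5 4.6] q6 -0.272
```

Call:
{"method": "send_rows", "body": {
  "deltas": [
    {"translation": [-0.3, 1.5, 0], "spin": 0, "fingers": 1},
    {"translation": [-0.3, 1.5, 0], "spin": 0, "fingers": 1}
  ]
}}

```text
time_s: 16.75
tcp_pos: [0.4721, -0.1546, 0.1423]
tcp_rot: [0.561, 0.431, -0.43, -0.561]
contact_force: [0.7, 3.0, 4.1]
opening: -0.0001
```

Call:
{"method": "send_rows", "body": {
  "deltas": [
    {"translation": [-0.3, 1.5, 0], "spin": 0, "fingers": 1},
    {"translation": [-0.3, 1.5, 0], "spin": 0, "fingers": 1}
  ]
}}

```text
time_s: 16.95
tcp_pos: [0.4716, -0.1555, 0.139]
tcp_rot: [0.561, 0.431, -0.431, -0.561]
contact_force: [1.2, 1.0, 2.3]
opening: 0.0007
```

Call:
{"method": "send_rows", "body": {
  "deltas": [
    {"translation": [-0.2, 1, 0], "spin": 0, "fingers": 1},
    {"translation": [-0.2, 1, 0], "spin": 0, "fingers": 1}
  ]
}}

```text
time_s: 17.15
tcp_pos: [0.471, -0.1561, 0.1368]
tcp_rot: [-0.56, -0.43, 0.431, 0.561]
contact_force: [0.6, -0.1, -0.2]
opening: 0.0007
```

Run:
```python
from h import *
rep()
```

```text
t 17.15 tcp [ 0.471  -0.1561  0.1368] zyaw 165.08 ty [-0.001 -0.    -1.   ] F [ 0.6 -0.1 -0.2] open 0.0007 clamp [-200.2    0.8  136.8] Fcl [ 0.  -0.6 -0.2] q6 -0.268
```

Call:
{"method": "send_rows", "body": {
  "deltas": [
    {"translation": [-4, 0, 0], "spin": 0, "fingers": 1},
    {"translation": [0, 1, 0], "spin": 0, "fingers": 1},
    {"translation": [0, 1, 0], "spin": 0, "fingers": 1}
  ]
}}

```text
time_s: 17.45
tcp_pos: [0.4696, -0.1601, 0.1348]
tcp_rot: [-0.56, -0.43, 0.431, 0.561]
contact_force: [0.1, -0.0, 0.8]
opening: 0.0
```

Call:
{"method": "send_rows", "body": {
  "deltas": [
    {"translation": [0, 1, 0], "spin": 0, "fingers": 1},
    {"translation": [0, 1, 0], "spin": 0, "fingers": 1}
  ]
}}

```text
time_s: 17.65
tcp_pos: [0.4701, -0.1598, 0.133]
tcp_rot: [-0.561, -0.431, 0.431, 0.561]
contact_force: [0.1, -1.0, -0.5]
opening: 0.0005
```

Call:
{"method": "send_rows", "body": {
  "deltas": [
    {"translation": [0, 1, 0], "spin": 0, "fingers": 1},
    {"translation": [0, 1, 0], "spin": 0, "fingers": 1}
  ]
}}

```text
time_s: 17.85
tcp_pos: [0.4703, -0.1597, 0.1311]
tcp_rot: [-0.561, -0.431, 0.431, 0.561]
contact_force: [-0.3, -0.2, -0.2]
opening: 0.0002
```

Run:
```python
from h import *
rep()
```

```text
t 17.85 tcp [ 0.4703 -0.1597  0.1311] zyaw 165.09 ty [-0.  0. -1.] F [-0.3 -0.2 -0.2] open 0.0002 clamp [-203.8    0.5  131.1] Fcl [-0.3  0.2 -0.2] q6 -0.26
```

Tips at z ≈ 117 mm, no contact yet; the screw is between 111 and 118.

Call:
{"method": "send_rows", "body": {
  "deltas": [
    {"translation": [0, 1, 0], "spin": 0, "fingers": 1}
  ]
}}

```text
time_s: 17.95
tcp_pos: [0.4703, -0.1597, 0.1301]
tcp_rot: [-0.561, -0.431, 0.431, 0.561]
contact_force: [0.1, -0.1, 0.3]
opening: 0.0008
```

Call:
{"method": "send_rows", "body": {
  "deltas": [
    {"translation": [0, 1, 0], "spin": 0, "fingers": 1}
  ]
}}

```text
time_s: 18.05
tcp_pos: [0.4703, -0.1597, 0.1292]
tcp_rot: [-0.561, -0.431, 0.431, 0.561]
contact_force: [0.6, -0.1, -0.2]
opening: 0.0006
```

Call:
{"method": "send_rows", "body": {
  "deltas": [
    {"translation": [0, 1, 0], "spin": 0, "fingers": 1}
  ]
}}

```text
time_s: 18.15
tcp_pos: [0.4704, -0.1597, 0.1282]
tcp_rot: [0.561, 0.431, -0.431, -0.561]
contact_force: [0.2, -0.3, -0.2]
opening: 0.0002
```

Call:
{"method": "send_rows", "body": {
  "deltas": [
    {"translation": [0, 1, 0], "spin": 0, "fingers": 1}
  ]
}}

```text
time_s: 18.25
tcp_pos: [0.4704, -0.1597, 0.1272]
tcp_rot: [0.561, 0.431, -0.431, -0.561]
contact_force: [0.3, 0.3, -0.8]
opening: 0.0006
```

Run:
```python
from h import *
rep()
```

```text
t 18.25 tcp [ 0.4704 -0.1597  0.1272] zyaw 165.09 ty [ 0.  0. -1.] F [ 0.3  0.3 -0.8] open 0.0006 clamp [-203.8    0.4  127.2] Fcl [ 0.4 -0.2 -0.8] q6 -0.26
```

Call:
{"method": "send_rows", "body": {
  "deltas": [
    {"translation": [0, 1, 0], "spin": 0, "fingers": 1}
  ]
}}

```text
time_s: 18.35
tcp_pos: [0.4704, -0.1598, 0.1262]
tcp_rot: [-0.561, -0.431, 0.431, 0.561]
contact_force: [-0.1, 1.2, 0.8]
opening: 0.0006
```

Call:
{"method": "send_rows", "body": {
  "deltas": [
    {"translation": [0, 1, 0], "spin": 0, "fingers": 1}
  ]
}}

```text
time_s: 18.45
tcp_pos: [0.4704, -0.1598, 0.1259]
tcp_rot: [0.561, 0.431, -0.431, -0.56]
contact_force: [-3.0, 3.1, 10.0]
opening: 0.0004
```

Call:
{"method": "send_rows", "body": {
  "deltas": [
    {"translation": [0, 1, 0], "spin": 0, "fingers": 1}
  ]
}}

```text
time_s: 18.55
tcp_pos: [0.4704, -0.1598, 0.1257]
tcp_rot: [0.561, 0.431, -0.431, -0.56]
contact_force: [-3.9, 3.3, 14.6]
opening: 0.0006
```

Run:
```python
from h import *
rep()
for n in("top","side"): cv2.imwrite(f"pics/{n}11.png",camera(n)["pixels"][:,:,::-1])
t=cv2.imread("pics/side11.png")[160:320,230:370]
cv2.imwrite("pics/e11s.png",cv2.resize(t,None,fx=3.7,fy=3.7,interpolation=cv2.INTER_CUBIC))
```

```text
t 18.55 tcp [ 0.4704 -0.1598  0.1257] zyaw 165.14 ty [-0.    -0.001 -1.   ] F [-3.9  3.3 14.6] open 0.0006 clamp [-203.9    0.4  125.7] Fcl [ 2.2  4.6 14.6] q6 -0.26
```

View pics/e11s.png

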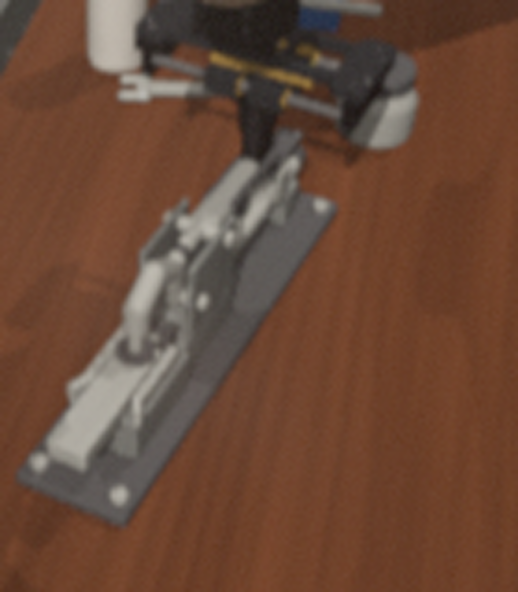

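Call:
{"method": "send_rows", "body": {
  "deltas": [
    {"translation": [0, 0, 0], "spin": 0, "fingers": 1},
    {"translation": [0, 0, 0], "spin": 0, "fingers": 1},
    {"translation": [0, 0, 0], "spin": 0, "fingers": 1},
    {"translation": [0, 0, 0], "spin": 0, "fingers": 1},
    {"translation": [0, 0, 0], "spin": 0, "fingers": 1},
    {"translation": [0, 0, 0], "spin": 0, "fingers": 1},
    {"translation": [0, 0, 0], "spin": 0, "fingers": 1},
    {"translation": [0, 0, 0], "spin": 0, "fingers": 1}
  ]
}}

```text
time_s: 19.45
tcp_pos: [0.4704, -0.1598, 0.1259]
tcp_rot: [0.561, 0.431, -0.431, -0.56]
contact_force: [-1.8, 2.4, 11.1]
opening: 0.0001
```

Call:
{"method": "send_rows", "body": {
  "deltas": [
    {"translation": [0, -3, 0], "spin": 0, "fingers": 1},
    {"translation": [0, -6, 0], "spin": 0, "fingers": 1},
    {"translation": [0, -12, 0], "spin": 0, "fingers": 1},
    {"translation": [0, -15, 0], "spin": 0, "fingers": 1},
    {"translation": [0, -15, 0], "spin": 0, "fingers": 1},
    {"translation": [0, 0, 0], "spin": 0, "fingers": 1},
    {"translation": [0, 0, 0], "spin": 0, "fingers": 1},
    {"translation": [0, 0, 0], "spin": 0, "fingers": 1}
  ]
}}

```text
time_s: 20.25
tcp_pos: [0.4697, -0.1597, 0.1743]
tcp_rot: [-0.56, -0.43, 0.431, 0.561]
contact_force: [0.2, 0.3, -0.5]
opening: 0.0004
```

Run:
```python
from h import *
rep(cl(-.268,0,.125),165.1)
for n in("top","side"): cv2.imwrite(f"pics/{n}12.png",camera(n)["pixels"][:,:,::-1])
t=cv2.imread("pics/side12.png")[160:320,230:370]
cv2.imwrite("pics/e12s.png",cv2.resize(t,None,fx=3.7,fy=3.7,interpolation=cv2.INTER_CUBIC))
```

```text
t 20.25 tcp [ 0.4697 -0.1597  0.1743] zyaw 165.08 ty [-0.002  0.    -1.   ] F [ 0.2  0.3 -0.5] open 0.0004 clamp [-203.9    1.1  174.3] Fcl [ 0.4 -0.2 -0.5] q6 -0.26
 shift [-64.1  49.3  -1.2]
 world turn 0.02  spin(tool y down) -0.02
```

View pics/e12s.png

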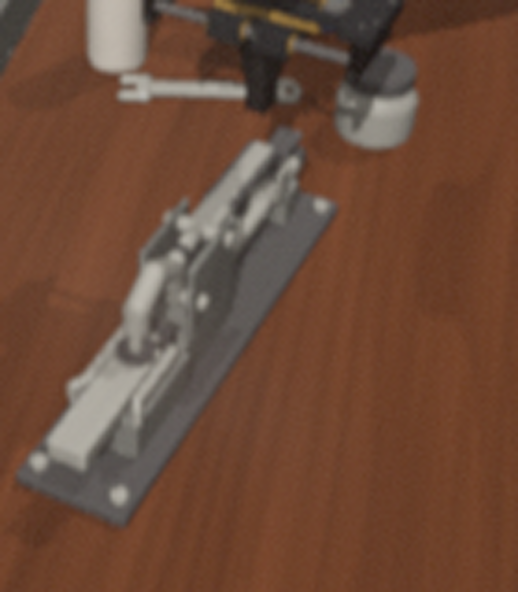

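Run:
```python
from h import *
print("spray base",cast("top",(402,178),0),tri((418,157),(262,136)),tocl(cast("top",(402,178),0)),"tin",tocl(cast("top",(390,258),.07)))
```

```text
spray base [ 0.6488251  -0.44734434  0.        ] (array([ 0.65324784, -0.43648336,  0.1649582 ]), np.float64(0.0030861137000367973)) [-0.43589284 -0.24596445  0.        ] tin [-0.42775093  0.02355793  0.07      ]
```

Call:
{"method": "send_rows", "body": {
  "deltas": [
    {"translation": [-16, 0, 0], "spin": 0, "fingers": 1},
    {"translation": [-16, 0, 0], "spin": 0, "fingers": 1},
    {"translation": [-16, 0, 0], "spin": 0, "fingers": 1},
    {"translation": [-16, 0, -1], "spin": 0, "fingers": 1},
    {"translation": [0, 15, 0], "spin": 0, "fingers": 1},
    {"translation": [0, 20, 0], "spin": 0, "fingers": 1},
    {"translation": [0, 15, 0], "spin": 0, "fingers": 1},
    {"translation": [0, 10, 0], "spin": 0, "fingers": 1}
  ]
}}

```text
time_s: 21.15
tcp_pos: [0.454, -0.2218, 0.1136]
tcp_rot: [-0.56, -0.43, 0.431, 0.561]
contact_force: [-0.3, -0.1, 0.6]
opening: 0.0006
```

Run:
```python
from h import *
rep(cl(-.268,0,.103),165.1)
for n in("top","side"): cv2.imwrite(f"pics/{n}13.png",camera(n)["pixels"][:,:,::-1])
t=cv2.imread("pics/side13.png")[140:280,230:370]
cv2.imwrite("pics/e13s.png",cv2.resize(t,None,fx=4,fy=4,interpolation=cv2.INTER_CUBIC))
t=cv2.imread("pics/top13.png")[180:280,270:410]
cv2.imwrite("pics/e13t.png",cv2.resize(t,None,fx=5,fy=5,interpolation=cv2.INTER_CUBIC))
```

```text
t 21.15 tcp [ 0.454  -0.2218  0.1136] zyaw 165.07 ty [-0.003  0.001 -1.   ] F [-0.3 -0.1  0.6] open 0.0006 clamp [-268.     0.3  113.6] Fcl [-0.2  0.2  0.6] q6 -0.128
 shift [ 0.  10.6 -0.4]
 world turn 0.03  spin(tool y down) -0.03
```

View pics/e13s.png

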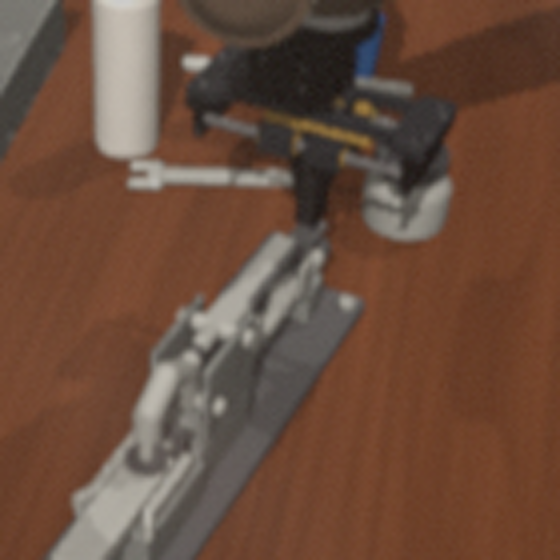

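View pics/e13t.png

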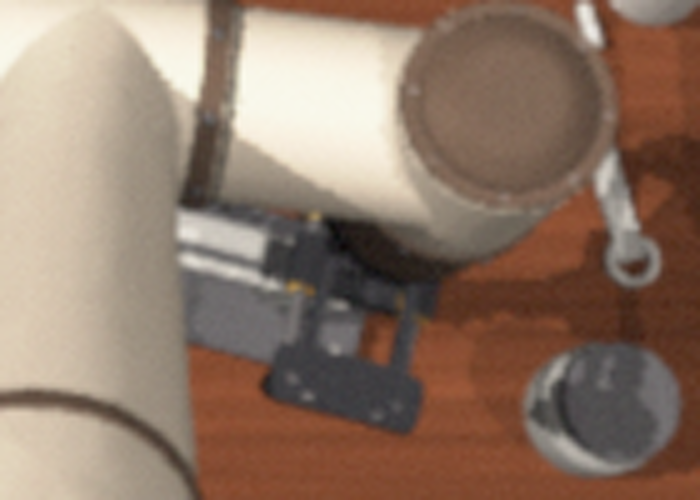

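Call:
{"method": "send_rows", "body": {
  "deltas": [
    {"translation": [0, 3, 0], "spin": 0, "fingers": 1},
    {"translation": [0, 3, 0], "spin": 0, "fingers": 1},
    {"translation": [0, 2, 0], "spin": 0, "fingers": 1},
    {"translation": [0, 1, 0], "spin": 0, "fingers": 1}
  ]
}}

```text
time_s: 21.65
tcp_pos: [0.455, -0.2219, 0.1064]
tcp_rot: [0.561, 0.431, -0.431, -0.56]
contact_force: [-0.1, -0.2, -0.1]
opening: 0.0005
```

Call:
{"method": "send_rows", "body": {
  "deltas": [
    {"translation": [0, 1, 0], "spin": 0, "fingers": 1},
    {"translation": [0, 1, 0], "spin": 0, "fingers": 1}
  ]
}}

```text
time_s: 21.85
tcp_pos: [0.455, -0.2219, 0.1044]
tcp_rot: [0.561, 0.431, -0.431, -0.561]
contact_force: [0.4, 0.2, -0.4]
opening: 0.0002
```

Call:
{"method": "send_rows", "body": {
  "deltas": [
    {"translation": [0, 1, 0], "spin": 0, "fingers": 1},
    {"translation": [0, 1, 0], "spin": 0, "fingers": 1}
  ]
}}

```text
time_s: 22.05
tcp_pos: [0.4549, -0.2221, 0.1028]
tcp_rot: [0.561, 0.431, -0.431, -0.56]
contact_force: [-3.2, -0.9, 5.6]
opening: 0.0006
```

Call:
{"method": "send_rows", "body": {
  "deltas": [
    {"translation": [0, 1, 0], "spin": 0, "fingers": 1},
    {"translation": [0, 1, 0], "spin": 0, "fingers": 1}
  ]
}}

```text
time_s: 22.25
tcp_pos: [0.4549, -0.2226, 0.1016]
tcp_rot: [0.561, 0.431, -0.432, -0.56]
contact_force: [-4.4, -0.9, 12.5]
opening: 0.0007
```

Run:
```python
from h import *
rep()
```

```text
t 22.25 tcp [ 0.4549 -0.2226  0.1016] zyaw 165.15 ty [-0.    -0.002 -1.   ] F [-4.4 -0.9 12.5] open 0.0007 clamp [-268.6   -0.8  101.6] Fcl [-1.9  4.  12.5] q6 -0.128
```

Call:
{"method": "send_rows", "body": {
  "deltas": [
    {"translation": [0, 1, 0], "spin": 0, "fingers": 1}
  ]
}}

```text
time_s: 22.35
tcp_pos: [0.4549, -0.2228, 0.1012]
tcp_rot: [0.561, 0.431, -0.432, -0.56]
contact_force: [-5.8, -2.6, 14.9]
opening: 0.0004
```

Call:
{"method": "send_rows", "body": {
  "deltas": [
    {"translation": [0, 1, 0], "spin": 0, "fingers": 1}
  ]
}}

```text
time_s: 22.45
tcp_pos: [0.4549, -0.223, 0.1005]
tcp_rot: [0.561, 0.431, -0.432, -0.56]
contact_force: [-5.9, -3.7, 15.2]
opening: 0.0007
```

Run:
```python
from h import *
rep()
```

```text
t 22.45 tcp [ 0.4549 -0.223   0.1005] zyaw 165.18 ty [ 0.    -0.002 -1.   ] F [-5.9 -3.7 15.2] open 0.0007 clamp [-268.9   -0.9  100.5] Fcl [-5.   4.7 15.2] q6 -0.128
```

Call:
{"method": "send_rows", "body": {
  "deltas": [
    {"translation": [0, 1, 0], "spin": 0, "fingers": 1}
  ]
}}

```text
time_s: 22.55
tcp_pos: [0.4548, -0.2233, 0.0996]
tcp_rot: [0.561, 0.431, -0.432, -0.56]
contact_force: [-5.1, -4.9, 14.9]
opening: 0.0007
```

Call:
{"method": "send_rows", "body": {
  "deltas": [
    {"translation": [0, 1, 0], "spin": 0, "fingers": 1}
  ]
}}

```text
time_s: 22.65
tcp_pos: [0.4547, -0.2236, 0.0987]
tcp_rot: [0.561, 0.431, -0.432, -0.559]
contact_force: [-6.0, -5.2, 13.9]
opening: 0.0005
```

Call:
{"method": "send_rows", "body": {
  "deltas": [
    {"translation": [0, 1, 0], "spin": 0, "fingers": 1}
  ]
}}

```text
time_s: 22.75
tcp_pos: [0.4547, -0.2239, 0.0977]
tcp_rot: [0.561, 0.431, -0.432, -0.559]
contact_force: [-6.6, -7.7, 13.4]
opening: 0.0002
```

Run:
```python
from h import *
rep()
```

```text
t 22.75 tcp [ 0.4547 -0.2239  0.0977] zyaw 165.2 ty [-0.    -0.004 -1.   ] F [-6.6 -7.7 13.4] open 0.0002 clamp [-269.9   -0.9   97.7] Fcl [-9.1  4.3 13.4] q6 -0.128
```

Call:
{"method": "send_rows", "body": {
  "deltas": [
    {"translation": [-1, 1, 0], "spin": 0, "fingers": 1},
    {"translation": [-1, 1, 0], "spin": 0, "fingers": 1}
  ]
}}

```text
time_s: 22.95
tcp_pos: [0.4543, -0.225, 0.0951]
tcp_rot: [0.561, 0.431, -0.431, -0.56]
contact_force: [-3.7, -3.0, 8.7]
opening: 0.0002
```

Call:
{"method": "send_rows", "body": {
  "deltas": [
    {"translation": [-0.8, 1, 0], "spin": 0, "fingers": 1},
    {"translation": [-0.6, 1, 0], "spin": 0, "fingers": 1}
  ]
}}

```text
time_s: 23.15
tcp_pos: [0.4541, -0.2257, 0.0924]
tcp_rot: [0.561, 0.431, -0.431, -0.56]
contact_force: [-2.2, 1.1, 6.8]
opening: 0.0006
```

Run:
```python
from h import *
rep()
```

```text
t 23.15 tcp [ 0.4541 -0.2257  0.0924] zyaw 165.11 ty [ 0.001 -0.001 -1.   ] F [-2.2  1.1  6.8] open 0.0006 clamp [-271.8   -0.8   92.4] Fcl [0.5 2.4 6.8] q6 -0.12
```

Run:
```python
from h import *
for n in("side",): cv2.imwrite(f"pics/{n}14.png",camera(n)["pixels"][:,:,::-1])
rep()
t=cv2.imread("pics/side14.png")[140:300,230:370]
cv2.imwrite("pics/e14s.png",cv2.resize(t,None,fx=3.7,fy=3.7,interpolation=cv2.INTER_CUBIC))
```

```text
t 23.2 tcp [ 0.4541 -0.2257  0.0922] zyaw 165.1 ty [ 0.001 -0.001 -1.   ] F [-2.  -0.7  6.5] open 0.0007 clamp [-271.8   -0.8   92.2] Fcl [-1.1  1.7  6.5] q6 -0.121
```

View pics/e14s.png

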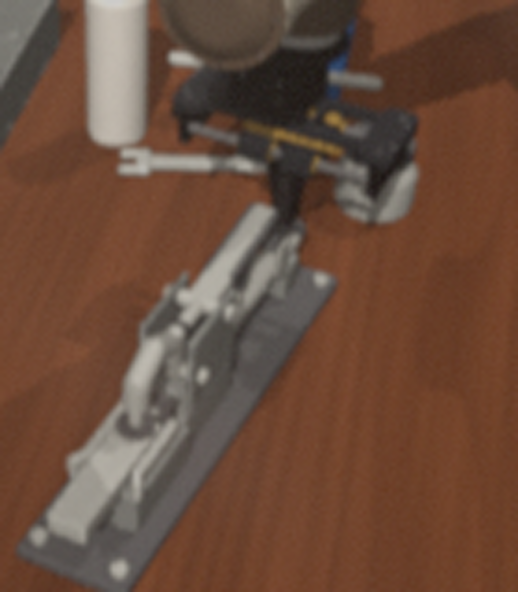

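Call:
{"method": "send_rows", "body": {
  "deltas": [
    {"translation": [-0.3, 1, 0], "spin": 0, "fingers": 1},
    {"translation": [-0.3, 1, 0], "spin": 0, "fingers": 1}
  ]
}}

```text
time_s: 23.4
tcp_pos: [0.454, -0.2261, 0.0903]
tcp_rot: [0.561, 0.431, -0.431, -0.56]
contact_force: [-1.4, 0.6, 6.8]
opening: 0.0005
```

Call:
{"method": "send_rows", "body": {
  "deltas": [
    {"translation": [-0.3, 1, 0], "spin": 0, "fingers": 1},
    {"translation": [0, 0, 0], "spin": 0, "fingers": 1}
  ]
}}

```text
time_s: 23.6
tcp_pos: [0.454, -0.2262, 0.0892]
tcp_rot: [0.561, 0.431, -0.431, -0.56]
contact_force: [-2.1, 0.6, 7.7]
opening: 0.0002
```

Run:
```python
from h import *
for n in("side",): cv2.imwrite(f"pics/{n}15.png",camera(n)["pixels"][:,:,::-1])
rep()
t=cv2.imread("pics/side15.png")[140:300,230:370]
cv2.imwrite("pics/e15s.png",cv2.resize(t,None,fx=3.7,fy=3.7,interpolation=cv2.INTER_CUBIC))
```

```text
t 23.65 tcp [ 0.454  -0.2262  0.0892] zyaw 165.11 ty [ 0.001 -0.001 -1.   ] F [-2.8  0.6  6. ] open 0.0004 clamp [-272.3   -0.8   89.2] Fcl [-0.1  2.8  6. ] q6 -0.119
```

View pics/e15s.png

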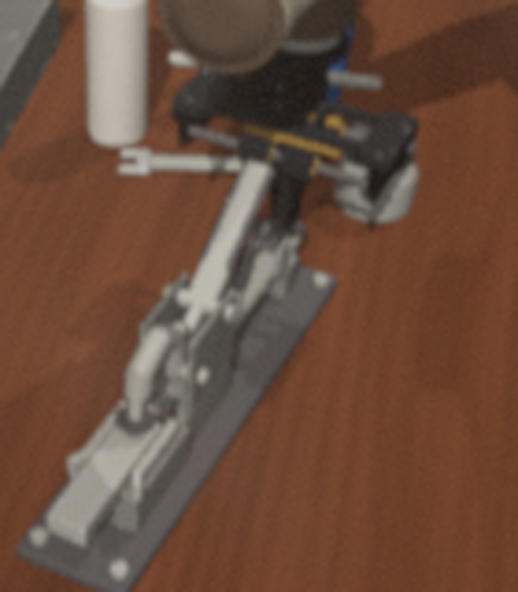

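Call:
{"method": "send_rows", "body": {
  "deltas": [
    {"translation": [0, -4, 0], "spin": 0, "fingers": 1},
    {"translation": [0, -6, 0], "spin": 0, "fingers": 1},
    {"translation": [-3, -12, 0], "spin": 0, "fingers": 1},
    {"translation": [-4, -20, 0], "spin": 0, "fingers": 1},
    {"translation": [-4, -30, 0], "spin": 0, "fingers": 1},
    {"translation": [0, -30, 0], "spin": 0, "fingers": 1}
  ]
}}

```text
time_s: 24.25
tcp_pos: [0.4503, -0.2368, 0.1908]
tcp_rot: [-0.56, -0.43, 0.431, 0.561]
contact_force: [1.3, 0.5, -0.1]
opening: 0.0006
```

Run:
```python
from h import *
for n in("side","top"): cv2.imwrite(f"pics/{n}16.png",camera(n)["pixels"][:,:,::-1])
rep()
t=cv2.imread("pics/side16.png")[140:300,230:370]
cv2.imwrite("pics/e16s.png",cv2.resize(t,None,fx=3.7,fy=3.7,interpolation=cv2.INTER_CUBIC))
```

```text
t 24.35 tcp [ 0.4534 -0.2375  0.1946] zyaw 165.12 ty [ 0.009 -0.003 -1.   ] F [ 0.8 -0.   0.6] open 0.0008 clamp [-283.4   -3.1  194.6] Fcl [ 0.2 -0.8  0.6] q6 -0.096
```

View pics/e16s.png

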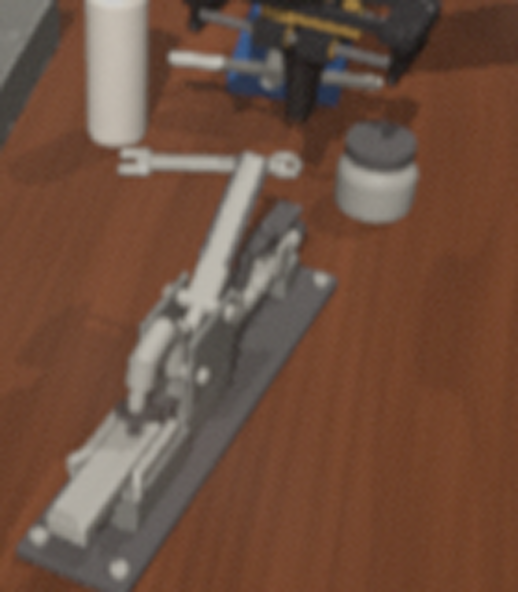

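View pics/top16.png

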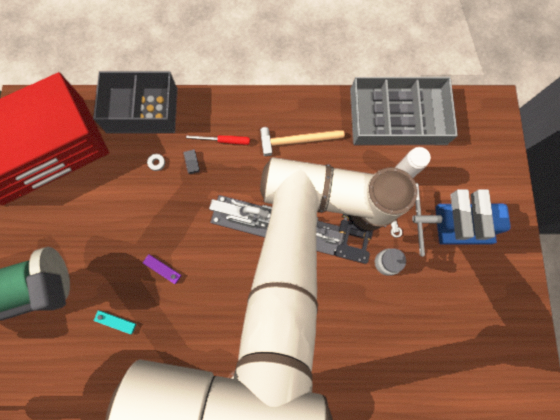

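Call:
{"method": "send_rows", "body": {
  "deltas": [
    {"translation": [0, -20, 0], "spin": 0, "fingers": 1},
    {"translation": [0, -20, 0], "spin": 0, "fingers": 1},
    {"translation": [0, 0, 0], "spin": 0, "fingers": 1},
    {"translation": [0, 0, 0], "spin": 0, "fingers": 1},
    {"translation": [0, 0, 0], "spin": 0, "fingers": 1}
  ]
}}

```text
time_s: 24.85
tcp_pos: [0.4501, -0.2363, 0.2288]
tcp_rot: [-0.56, -0.43, 0.431, 0.562]
contact_force: [-0.7, 0.3, -0.3]
opening: 0.0007
```

Run:
```python
from h import *
for n in("side","top"): cv2.imwrite(f"pics/{n}17.png",camera(n)["pixels"][:,:,::-1])
rep()
a=cv2.imread("pics/side10.png")[175:310,230:310];b=cv2.imread("pics/side17.png")[175:310,230:310]
cv2.imwrite("pics/e17s.png",cv2.resize(np.hstack([a,b]),None,fx=4.4,fy=4.4,interpolation=cv2.INTER_CUBIC))
t=cv2.imread("pics/top17.png")[190:240,200:280]
for p in((.0,0,.066),(-.009,.015,.066),(-.009,-.015,.066),(.105,.015,.066),(.105,-.015,.066)): print(proj("top",cl(*p)).round(1),proj("side",cl(*p)).round(1))
cv2.imwrite("pics/e17t.png",cv2.resize(t,None,fx=9,fy=9,interpolation=cv2.INTER_CUBIC))
```

```text
t 24.95 tcp [ 0.4503 -0.2364  0.229 ] zyaw 165.08 ty [-0.002  0.001 -1.   ] F [-0.4 -0.6  0.2] open 0.0007 clamp [-2.831e+02  1.000e-01  2.290e+02] Fcl [-0.6  0.3  0.2] q6 -0.096
[245.5 212.2] [266.8 254.3]
[247.1 217.9] [273.2 254.1]
[249.9 208.2] [263.5 250.4]
[209.2 208. ] [252.3 282.4]
[212.1 198.4] [242.  278.2]
```

View pics/e17s.png

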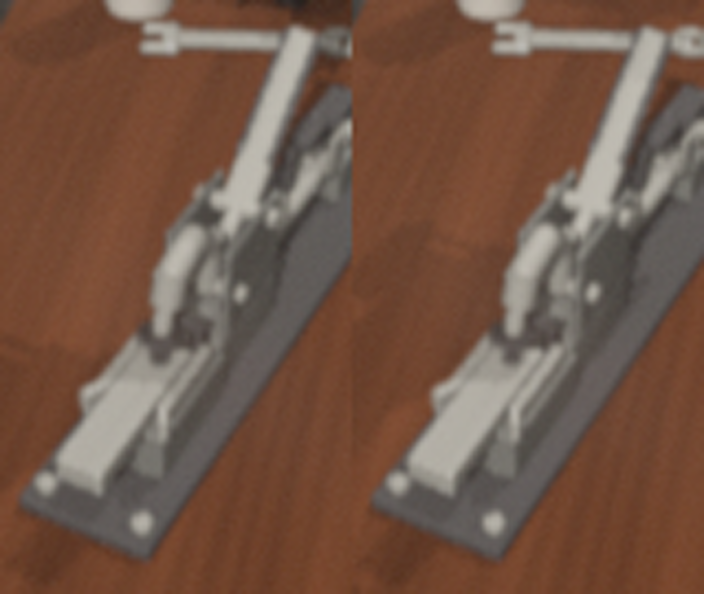

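View pics/e17t.png

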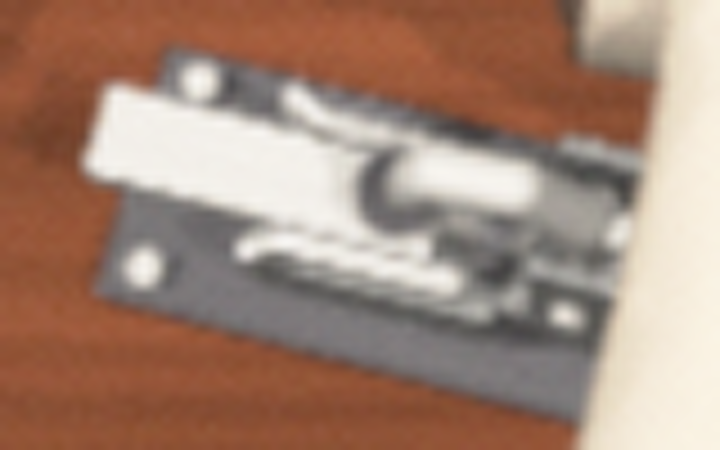

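Run:
```python
from plant import close_job
print(close_job())
```

```text
the job is handed in; nothing more can be done
None
```

I completed the whole sequence and handed the job in at about 25 s of the 72 s allowed. No verdict was reported.

- **Bar on the stop:** I slid the steel bar into the channel and felt the stop screw with the bar's end at about clamp x = -9 mm. I pressed it there with about 10 N for roughly 1.4 s, then opened the fingers and left it lying in the jaw.
- **Handle:** I pushed it down with at most about 12 N, and it fell over centre onto the set screw at about 0.72 rad. I bore on it with 11–15 N for 0.8 s and took the hand off. The picture taken after that showed it still locked.
- **Release:** I pushed the paddle down about 14 mm with at most about 17 N. The handle sprang up by itself.

**Last checks:** The handle and the paddle were back at their opening pixel positions to within about half a pixel. The bar lay square in the channel, its corners within about 1.5 pixels (4 mm) of where they should be. The force reading was near zero with the arm well clear, and nothing on the bench looked moved in the pictures.

**What I could not confirm:**
- **Dowel flush:** I could not see this directly because the pad hides it. I infer it from the handle having reached its full locked position.
- **Bar's sideways position:** The camera put the bar 1 to 2 mm away from the arm's own reading. I relied on the guides, and there was no side load as it went in.
- **Side and drag forces:** I saw a side reading of about 4 N while pressing on the stop, and up to 9 N of drag along the pliers on the paddle. Both stayed below the limits.

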